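# Load dyed leather sample boards into the pinned press

### The arm

A 6-joint arm with a two-finger parallel gripper is mounted at the origin on the work surface. World frame = base frame: x ahead of the robot, y to its left, z up, the work surface at z = 0. Lengths are in m, angles in rad, forces in N, time in s.
With the tool pointing down it reaches from about 0.325 to 0.85 m from the base axis. Payload 4.4 kg.
Tool frame: the origin (TCP) lies on the centre line of the jaws, within the pads' length; the fingertips stand 11 mm ahead of it and the grasp point (between the pads) lies 8 mm behind it; z points along the fingers, y is the direction in which the jaws open and shut (so a half turn about z gives the same grasp; the last joint's range is limited). The gripper opens to 94 mm and grips with 3 to 60 N. Pads are 16 mm wide; open, the fingers measure 119 mm over their backs; the gripper's body (75 mm by 177 mm) begins 78 mm behind the grasp point.
Start: joints at [-1.484, 0.207, 1.542, -0, 1.393, -0.15], TCP at [0.135, -0.559, 0.191] pointing down, gripper open.
Joint ranges: [-2.73, 2.73], [-0.86, 2.22], [0.23, 2.46], [-1.11, 4.25], [0.08, 2.63], [-2.82, 2.82]. Speed limits (rad/s): [2.79, 2.79, 3.14, 3.14, 3.14, 3.14].

### API

Orientations are given as [roll, pitch, yaw] about the fixed x, y, z axes, in that order (R = Rz(yaw) Ry(pitch) Rx(roll)).
In Python, from cell import bot, imaging, order gives the robot as it stands.
- The arm moves only by the shell command python3 -m inch 'ROWS' [OPENING] [FORCE]. ROWS is JSON, a list of rows, each a list of 4 numbers: the shift along the tool's x, y, z in m, then the turn about the tool's z in rad. A call has 1 to 20 rows; each row shifts and turns the commanded pose from where the row before left it, along the tool's axes as they then stand; what a row does not reach is not made up. A row lasts 1/12 s, in which the tool goes at most 41.7 mm and 7.16 degrees, less where a joint would pass 70% of its speed; a pose out of reach is approached as far as the arm can. A call is refused whole if a number of a shift passes 0.0417 or a number of a turn 0.125, either way. A call with a gripper value outside its range is refused whole. OPENING is the opening, from 0 (shut) to 1 (fully open), set as the call begins (- or left out, the last holds). The fingers move at their own pace and stop on an object; FORCE is the grip in N (left out, the last holds). Time passes only in rows, so rows that do not move let the fingers close. It gives the time, the measured TCP pose, the force and the opening at its end, in the units of the state.
- bot.read_state(): the state, without advancing time (a new reading comes with each control period).
- imaging.get_image(name): name is "scene" or "side" or "wrist"; returns a dict with "pixels" (420x560x3 uint8, red, green, blue), "z_map" (420x560 float32, m along the optical axis (not along the pixel's ray), 0 where there is no reading), "K" (3x3 intrinsics, pixels), "distortion" ([k1, k2, p1, p2, k3] as OpenCV has them; the pictures are not rectified), "R" (3x3) and "t" (3): a world point X has camera coordinates R X + t; the wrist camera has in their place "T_tool_cam" (4x4, takes a point from camera to tool coordinates, whose origin is the TCP and whose axes are the flange's). Camera axes: x right, y down, z forward; pixel columns grow to the right and rows downward; lengths in m; the calibration is good to about 2 mm. A picture is of the moment at which its call begins: read the wrist's pose just before it.
- order.finish_job(): hands the job in, once; it reports no verdict.
Trained networks look in a picture, given as the dict that the camera call returned (one of the last four; its "shot" number tells which), for a name from the list of things; names that differ only in an ending like _2 or _b are one class to them, and where a whole thing is asked for, a point or a joint stands for the part that bears it (a point fixed in the world has none). Each returns a list of dicts, best first, with "p" (0 to 1); they miss things now and then, are a little off and sometimes report something else, mostly with a low value. They report only what shows in the picture. A call takes as long as a camera call. They do not tell look-alikes from the thing itself.
- imaging.find_in(picture, name): "bbox" ([left, top, right, bottom] in pixels, round what is visible of it).
The state is a dict: "time_s": time; "joint_positions": joint angles; "joint_vel": joint speeds; "joint_torque": joint torques, N m; "tcp_pos": TCP position; "ee_rot": TCP orientation; "ft_force": force on the tool from outside, world axes, zero at the start; "ft_torque": the same for the moment, N m; "width": finger opening in m.
Only numpy, scipy, OpenCV 4.12 (cv2) and the standard library are available. Lean on these libraries where they do the work, as an engineer would, in place of code of your own. Each camera call takes 0.05 s, during which the arm holds its last target.

### The job

Lift the aluminium cover off the press and lay it flat on the green mat, and pull the chest's drawer right out to its stop. Lower every sample board in the drawer over the two press pins, one on another in any order, then put the cover back over the pins so that everything rests flush. Push the drawer fully shut, and leave the jars, tools and other things on the bench where they are.

Things in the scene. Friction and masses are not known exactly. Their poses are not given: they have to be found in the camera images.
- chest_drawer0 (a joint): How far the chest's only drawer is pulled out, in m: 0 is shut, 0.21 is its stop. It slides with about 4 N of friction plus light damping (4 N per m/s), no spring or latch, and stays where it is left. At the start it stands about 0.08 open.
- chest_drawer0_handle (a point): Middle of the drawer's horizontal steel bar handle (11 mm thick, 120 mm long, 52 mm above the table, 35 mm in front of the drawer's white front panel); it moves with the drawer. Its y runs along the bar, its -x is the way the drawer pulls out (towards the robot). Can be pinched from above, fingers closing along x. The panel's inner face is 56 mm behind the bar, its top 62 mm above the table.
- chest_front (a point): Middle of the top front edge of the low grey sample chest that holds the drawer; axes as the handle's (+x into the chest). The chest is fixed, 270 deep x 290 wide x 76 mm high. Its open-topped drawer has 6 mm side walls (54 mm above the table) and an inner floor 22 mm above the table, 225 mm long and 248 mm wide; at the stop 204 mm of that length lies clear in front of this edge.
- press: Pinned press, fixed to the table: blue base plate 180 (x) x 130 (y) x 10 mm with an aluminium bed 130 x 30 mm whose flat top is 24 mm above the table. Two upright steel pins, 9 mm diameter with tapered tips, stand on the bed at x = +38 and -38 mm, y = 0, and rise 62 mm above the bed (86 mm above the table). Origin: centre of the base's underside, on the table.
- cover: Aluminium press cover, loose, 110 (x) x 48 (y) x 8 mm plate with two 13 mm square through holes at x = +38 and -38 mm, and in the middle a black grip block 46 (x) x 16 (y) x 30 mm standing on the plate (its top 38 mm above the underside). Origin: centre of the underside. About 0.3 kg. At the start it lies on the press, down over the pins.
- mat: Green rubber mat, fixed on the table, 170 (x) x 120 (y) x 3 mm, where the cover is laid aside. Origin: centre of its underside.
- board0: Loose sample board with a red dyed fish-leather swatch on top: rigid white plate 100 (x) x 40 (y) x 12 mm with two 13 mm square through holes at x = +38 and -38 mm, y = 0. Origin: centre of the underside. About 80 g. Lies face up in the drawer at the start, its x across the drawer, with about 30 mm free on both long sides for the fingers. May be absent.
- board1: Loose sample board with a green dyed fish-leather swatch on top: rigid white plate 100 (x) x 40 (y) x 12 mm with two 13 mm square through holes at x = +38 and -38 mm, y = 0. Origin: centre of the underside. About 80 g. Lies face up in the drawer at the start, its x across the drawer, with about 30 mm free on both long sides for the fingers. May be absent.
- board2: Loose sample board with a dark teal dyed fish-leather swatch on top: rigid white plate 100 (x) x 40 (y) x 12 mm with two 13 mm square through holes at x = +38 and -38 mm, y = 0. Origin: centre of the underside. About 80 g. Lies face up in the drawer at the start, its x across the drawer, with about 30 mm free on both long sides for the fingers. May be absent.
- board3: Loose sample board with a tan brown dyed fish-leather swatch on top: rigid white plate 100 (x) x 40 (y) x 12 mm with two 13 mm square through holes at x = +38 and -38 mm, y = 0. Origin: centre of the underside. About 80 g. Lies face up in the drawer at the start, its x across the drawer, with about 30 mm free on both long sides for the fingers. May be absent.
- brush: Bystander, not to be disturbed: brown-handled brush 200 mm long. Origin: on its underside.
- dye_jar: Bystander, not to be disturbed: amber jar, red cap, 64 mm diameter, 85 mm high. Origin: on its underside.
- dye_bottle: Bystander, not to be disturbed: green glass bottle 56 mm diameter, 150 mm high. Origin: on its underside.
- bowl: Bystander, not to be disturbed: white bowl 120 mm diameter, 50 mm high. Origin: on its underside.
- spatula: Bystander, not to be disturbed: spatula 200 mm long. Origin: on its underside.
- beaker: Bystander, not to be disturbed: clear cup 70 mm diameter, 90 mm high. Origin: on its underside.
- wax_tin: Bystander, not to be disturbed: brass tin 72 mm diameter, 50 mm high. Origin: on its underside.
Mind the look-alikes: they are no part of the job. Of the things like the cover, leave any that is orange or pink; of the rest the larger one is meant.

How it is judged:
By the outcome, as a careful person would: the job done as asked, in the order asked, and still so for the second after the job is handed in, with the robot touching nothing.
Of board0, board1, board2, board3 only 2 to 4 are there at a start; the rules pass over those that are not, and their reading is None.
At some moment in a run one of cover may be knocked a few centimetres aside while the robot is not near it.
Once in a run the grip may slacken for a moment while it holds something.
It also fails if it takes over 210 s, if anything falls off the work surface, if the arm or the gripper's body presses on something with over 40 N, if the wrist force passes 120 N, or if a joint passes its speed limit or range.

## Working session

There is one attempt and no reset: what is moved stays moved. The work goes in short steps, Python scripts to look and compute and a shell command to move; the robot and the scene stay as the last step left them, time stands still between calls to the robot, and variables do not carry over. Pictures are saved under pics/ and viewed, and the job is handed in when it is done.

```bash
ls -la; mkdir -p pics; cat > h.py <<'E'
from cell import bot, imaging, order
import numpy as np, cv2
from scipy.spatial.transform import Rotation as Ro
def snap(n,f):
    s=bot.read_state(); p=imaging.get_image(n)
    cv2.imwrite('pics/'+f+'.png',p['pixels'][:,:,::-1])
    if 'T_tool_cam' in p:
        T=np.eye(4);T[:3,:3]=Ro.from_euler('xyz',s['ee_rot']).as_matrix();T[:3,3]=s['tcp_pos']
        p['Twc']=T@p['T_tool_cam']
    else:
        T=np.eye(4);T[:3,:3]=np.array(p['R']).T;T[:3,3]=-np.array(p['R']).T@np.array(p['t']);p['Twc']=T
    return p
def cloud(p):
    h,w=p['z_map'].shape
    u,v=np.meshgrid(np.arange(w),np.arange(h))
    pts=np.stack([u,v],-1).reshape(-1,1,2).astype(np.float64)
    n=cv2.undistortPoints(pts,np.array(p['K']),np.array(p['distortion'])).reshape(h,w,2)
    z=p['z_map'].astype(float)
    c=np.stack([n[...,0]*z,n[...,1]*z,z],-1)
    X=c@p['Twc'][:3,:3].T+p['Twc'][:3,3]
    X[z<=0]=np.nan
    return X
def st():
    s=bot.read_state()
    print('t',round(s['time_s'],2),'tcp',np.round(s['tcp_pos'],4),'rot',np.round(s['ee_rot'],3),'w',round(s['width'],4),'F',np.round(s['ft_force'],1),'q',np.round(s['joint_positions'],2))
E
python3 - <<'E'
from h import *
st()
for n in ['scene','side','wrist']:
    p=snap(n,n+'0')
    print(n,p['Twc'].round(3).tolist())
    np.save('pics/'+n+'0.npy',cloud(p))
    for k in ['cover','press','mat','chest_drawer0_handle','chest_drawer0','board0','board1','board2','board3']:
        try: print(k,[(np.round(d['bbox']).tolist(),round(d['p'],2)) for d in imaging.find_in(p,k)])
        except Exception as e: print(k,e)
st()
E
```

```text
total 12
drwxr-xr-x  3 agent agent 4096 Dec  7 14:27 .
drwxr-xr-x 23 root  root  4096 Dec  7 14:27 ..
drwxr-xr-x  2 agent agent 4096 Dec  7 14:27 pics
t 0.0 tcp [ 0.1348 -0.5581  0.1899] rot [-3.139 -0.     0.237] w 0.0939 F [-1.  -0.6 -0.8] q [-1.48  0.21  1.54  0.    1.39 -0.15]
scene [[-0.756, 0.504, -0.418, 1.104], [0.654, 0.579, -0.487, 0.699], [-0.004, -0.641, -0.767, 1.181], [0.0, 0.0, 0.0, 1.0]]
cover [([227.0, 106.0, 263.0, 126.0], 0.84), ([240.0, 191.0, 284.0, 215.0], 0.79), ([268.0, 148.0, 297.0, 156.0], 0.58), ([293.0, 176.0, 320.0, 187.0], 0.53)]
press [([222.0, 184.0, 298.0, 239.0], 0.6)]
mat [([193.0, 133.0, 249.0, 173.0], 0.91)]
chest_drawer0_handle [([286.0, 276.0, 399.0, 342.0], 0.95), ([150.0, 156.0, 170.0, 194.0], 0.4)]
chest_drawer0 [([284.0, 272.0, 397.0, 339.0], 0.89)]
board0 []
board1 []
board2 []
board3 []
side [[0.967, -0.149, 0.208, 0.218], [-0.256, -0.594, 0.763, -1.038], [0.009, -0.79, -0.613, 0.92], [0.0, 0.0, 0.0, 1.0]]
cover [([221.0, 347.0, 262.0, 387.0], 0.77), ([269.0, 234.0, 307.0, 249.0], 0.74), ([210.0, 284.0, 244.0, 307.0], 0.61), ([219.0, 250.0, 241.0, 266.0], 0.59)]
press [([257.0, 230.0, 318.0, 267.0], 0.89)]
mat [([261.0, 299.0, 331.0, 343.0], 0.61)]
chest_drawer0_handle [([244.0, 153.0, 310.0, 200.0], 0.66)]
chest_drawer0 [([245.0, 152.0, 308.0, 199.0], 0.93)]
board0 [([273.0, 158.0, 293.0, 162.0], 0.58)]
board1 [([273.0, 158.0, 293.0, 162.0], 0.58)]
board2 [([273.0, 158.0, 293.0, 162.0], 0.58)]
board3 [([273.0, 158.0, 293.0, 162.0], 0.58)]
wrist [[0.234, -0.946, -0.222, 0.198], [-0.972, -0.228, -0.053, -0.544], [-0.0, 0.228, -0.974, 0.384], [0.0, 0.0, 0.0, 1.0]]
cover [([8.0, 0.0, 37.0, 16.0], 0.74), ([185.0, 16.0, 292.0, 87.0], 0.6)]
press []
mat []
chest_drawer0_handle []
chest_drawer0 []
board0 []
board1 []
board2 []
board3 []
t 1.5 tcp [ 0.1349 -0.559   0.191 ] rot [-3.142  0.     0.237] w 0.0939 F [0.  0.6 0. ] q [-1.48  0.21  1.54 -0.    1.39 -0.15]
```

View pics/scene0.png

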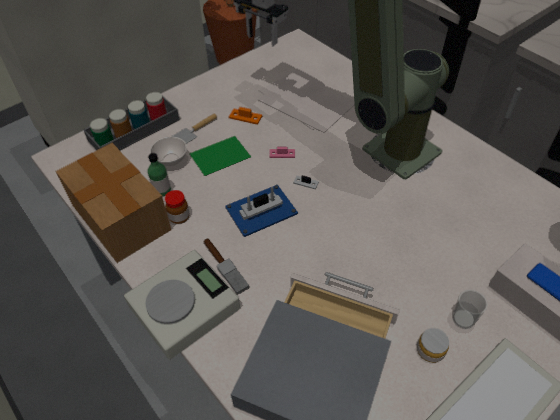

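View pics/side0.png

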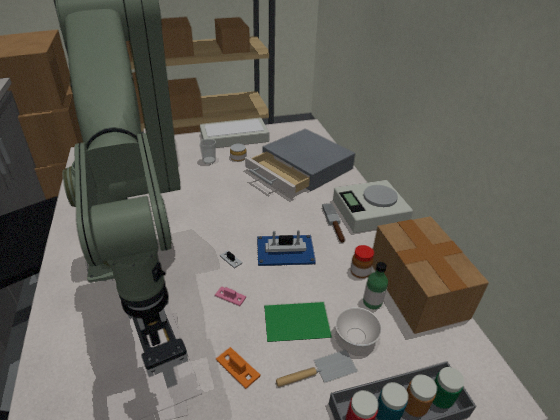

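View pics/wrist0.png

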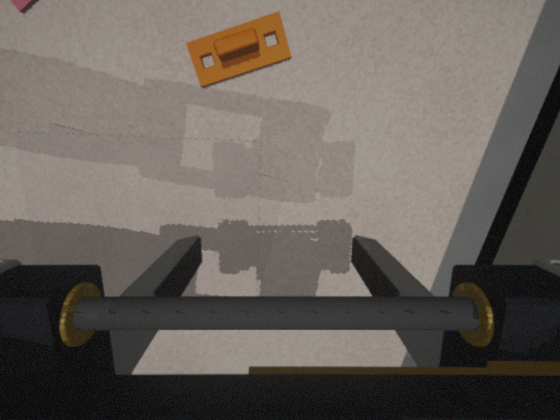

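The scene picture shows the cover on the blue press at about (262,205), the mat at (221,155), and the drawer slightly open with its handle at (350,283). The orange (246,116), pink (282,153) and small white (306,182) plates are look-alikes. Next I'll fit poses from the point clouds.

```bash
cat > fit.py <<'E'
from h import *
def rect(P):
    c,s,a=cv2.minAreaRect((P[:,:2]*1000).astype(np.float32)); return np.round(c,1),np.round(s,1),round(a,1)
if __name__=='__main__':
  for n in ['scene','side']:
    X=np.load(f'pics/{n}0.npy'); im=cv2.imread(f'pics/{n}0.png'); hsv=cv2.cvtColor(im,cv2.COLOR_BGR2HSV)
    H,S,V=[hsv[...,i].astype(int) for i in range(3)]
    tbl=(np.abs(X[...,2])<.01); print(n,'table z',np.nanmedian(X[...,2][tbl]))
    b={'scene':[215,175,305,240],'side':[250,222,325,272]}[n]
    box=np.zeros(H.shape,bool); box[b[1]:b[3],b[0]:b[2]]=1
    m=box&(H>100)&(H<125)&(S>120); print('press blue',rect(X[m]),np.nanmedian(X[m],0))
    m=box&(X[...,2]>.02); print('bed/cover',rect(X[m]),np.nanmax(X[m],0))
    m=box&(X[...,2]>.02)&(X[...,2]<.04); print('cover plate',rect(X[m]))
    m=box&(X[...,2]>.055);print('hi',np.round(X[m].mean(0),3))
    b={'scene':[190,130,252,176],'side':[258,296,335,346]}[n]
    box=np.zeros(H.shape,bool); box[b[1]:b[3],b[0]:b[2]]=1
    m=box&(H>45)&(H<85)&(S>120); print('mat',rect(X[m]),np.nanmedian(X[m],0))
    b={'scene':[230,300,395,420],'side':[260,130,360,190]}[n]
    box=np.zeros(H.shape,bool); box[b[1]:b[3],b[0]:b[2]]=1
    m=box&(np.abs(X[...,2]-.076)<.006)&(S<70); 
    k=cv2.erode(m.astype(np.uint8),np.ones((3,3)))>0
    print('chest',rect(X[k]),k.sum())
    b={'scene':[280,268,400,345],'side':[242,150,312,203]}[n]
    box=np.zeros(H.shape,bool); box[b[1]:b[3],b[0]:b[2]]=1
    m=box&(X[...,2]>.04)&(X[...,2]<.068); print('drawer',rect(X[m]))
E
python3 fit.py
```

```text
scene table z 0.0003669274514843668
press blue (array([ 517.6, -102.4]), array([130.3, 180.4]), 77.5) [ 0.53226091 -0.07760463  0.00998655]
bed/cover (array([463. , -97.9]), array([ 62.1, 241.2]), 81.9) [ 0.58429056 -0.06962386  0.08938174]
cover plate (array([463. , -97.9]), array([ 62.1, 241.2]), 81.9)
hi [ 0.519 -0.102  0.065]
mat (array([ 470.7, -379.6]), array([115.3, 172.9]), 76.6) [ 0.47118259 -0.37544559  0.00316234]
chest (array([755.1, 380.8]), array([254.3, 286.7]), 26.6) 11676
drawer (array([577. , 294.3]), array([150.1, 282.7]), 35.5)
side table z -0.00043800210370303905
press blue (array([ 515.6, -106.2]), array([128.8, 174.9]), 76.8) [ 0.50360398 -0.13644689  0.00882874]
bed/cover (array([ 516.1, -104.8]), array([ 55. , 129.8]), 78.3) [ 0.58147019 -0.07202481  0.08593494]
cover plate (array([ 516.1, -104.8]), array([ 55. , 129.8]), 78.3)
hi [ 0.515 -0.107  0.065]
mat (array([ 467.5, -380.5]), array([118.1, 167.2]), 80.0) [ 0.46630357 -0.38519472  0.00212937]
chest (array([753.6, 374.6]), array([250.4, 288. ]), 27.0) 1874
drawer (array([568., 323.]), array([156. , 358.1]), 23.4)
```

```bash
cat >> h.py <<'E'
def plan(xyz,yaw=None,vmax=0.040,n=None):
    s=bot.read_state(); R0=Ro.from_euler('xyz',s['ee_rot']).as_matrix()
    y0=np.arctan2(R0[1,0],R0[0,0])
    yaw=y0 if yaw is None else yaw
    dy=(yaw-y0+np.pi)%(2*np.pi)-np.pi; turn=-dy
    d=np.array(xyz)-s['tcp_pos']
    n=n or max(int(np.ceil(np.linalg.norm(d)/vmax)),int(np.ceil(abs(turn)/.12)),1)
    while True:
        A=np.zeros((3,3))
        for k in range(n):
            A+=R0@Ro.from_euler('z',turn/n*k).as_matrix()
        v=np.linalg.solve(A,d)
        if np.abs(v).max()<=.0415 and np.linalg.norm(v)<=.0415: break
        n+=1
    print('from',np.round(s['tcp_pos'],4),'yaw',round(y0,4),'| total',np.round(R0.T@d,4),'turn',round(turn,4),'| n=%d row ['%n+','.join('%.4f'%x for x in [*v,turn/n])+']')
E
python3 -c "
from h import *
p=imaging.get_image('wrist');print(np.round(p['T_tool_cam'],3).tolist(), np.round(p['K'],1).tolist())
plan([.478,-.095,.19],-.218)"
```

```text
[[-0.0, -0.974, -0.228, 0.065], [1.0, -0.0, -0.0, 0.0], [0.0, -0.228, 0.974, -0.193], [0.0, 0.0, 0.0, 1.0]] [[302.3, 0.0, 276.2], [0.0, 302.3, 212.2], [0.0, 0.0, 1.0]]
from [ 0.1349 -0.559   0.1911] yaw 0.2368 | total [ 0.4424 -0.3705  0.0011] turn 0.4548 | n=15 row [0.0238,-0.0306,0.0001,0.0303]
```

```bash
python3 -m inch '[[0.0238,-0.0306,0.0001,0.0303],[0.0238,-0.0306,0.0001,0.0303],[0.0238,-0.0306,0.0001,0.0303],[0.0238,-0.0306,0.0001,0.0303],[0.0238,-0.0306,0.0001,0.0303],[0.0238,-0.0306,0.0001,0.0303],[0.0238,-0.0306,0.0001,0.0303],[0.0238,-0.0306,0.0001,0.0303],[0.0238,-0.0306,0.0001,0.0303],[0.0238,-0.0306,0.0001,0.0303],[0.0238,-0.0306,0.0001,0.0303],[0.0238,-0.0306,0.0001,0.0303],[0.0238,-0.0306,0.0001,0.0303],[0.0238,-0.0306,0.0001,0.0303],[0.0238,-0.0306,0.0001,0.0303],[0,0,0,0],[0,0,0,0]]'
python3 - <<'E'
from h import *
st(); p=snap('wrist','w1'); X=cloud(p); np.save('pics/w1.npy',X)
print(imaging.find_in(p,'cover'),imaging.find_in(p,'press'))
E
```

```text
time_s: 2.97
tcp_pos: [0.4782, -0.0939, 0.1894]
ee_rot: [3.141, 0.001, -0.213]
ft_force: [0.1, -0.0, 0.0]
width: 0.0942
t 2.97 tcp [ 0.4782 -0.0939  0.1894] rot [ 3.141e+00  1.000e-03 -2.130e-01] w 0.0942 F [ 0.1 -0.   0. ] q [-0.37  0.02  1.75 -0.    1.37  1.41]
[{'bbox': [410.4, 256.4, 438.7, 292.6], 'p': 0.87}, {'bbox': [283.3, 266.6, 335.9, 295.8], 'p': 0.6}, {'bbox': [256.3, 114.0, 301.0, 212.5], 'p': 0.55}] [{'bbox': [225.8, 83.6, 328.7, 235.1], 'p': 0.85}]
```

View pics/w1.png

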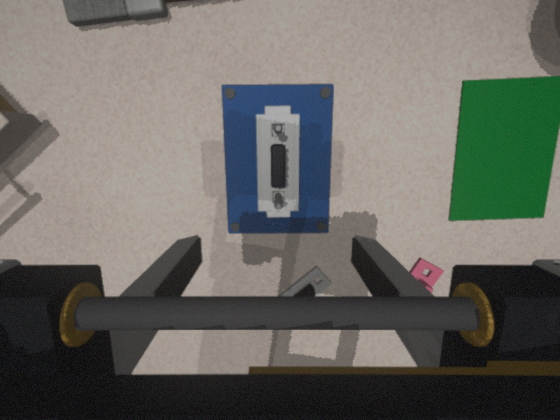

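The wrist picture shows the cover on the press, centred at about (278,163), with the blue base spanning (222..333, 84..235). The mat is at the right, around (505,148). I'll fit both.

```bash
cat >> h.py <<'E'
def rect(P):
    P=P[np.isfinite(P[:,0])]
    c,s,a=cv2.minAreaRect((P[:,:2]*1000).astype(np.float32)); return np.round(c,1),np.round(s,1),round(a,1)
def ext(P,yaw,lo=.5,hi=99.5):
    "center/size in frame of yaw via percentiles"
    P=P[np.isfinite(P[:,0])]
    R=np.array([[np.cos(yaw),np.sin(yaw)],[-np.sin(yaw),np.cos(yaw)]])
    q=P[:,:2]@R.T; a=np.percentile(q,lo,0);b=np.percentile(q,hi,0)
    return np.round(((a+b)/2)@R,4),np.round(b-a,4)
E
python3 - <<'E'
from h import *
X=np.load('pics/w1.npy'); im=cv2.imread('pics/w1.png'); hsv=cv2.cvtColor(im,cv2.COLOR_BGR2HSV)
H,S,V=[hsv[...,i].astype(int) for i in range(3)]
r,c=np.mgrid[:420,:560]
m=(H>100)&(H<125)&(S>120)&(r<240); print('blue',rect(X[m]),np.nanmedian(X[m][:,2]))
m=(H>45)&(H<85)&(S>120)&(X[...,2]<.02); print('mat',rect(X[m]),np.nanmedian(X[m][:,2]))
bx=(r>95)&(r<225)&(c>245)&(c<315)
m=bx&(X[...,2]>.019)&(X[...,2]<.04); print('plate',rect(X[m]))
m=bx&(X[...,2]>.028)&(X[...,2]<.038); print('plate',rect(X[m]),np.nanmedian(X[m][:,2]))
m=bx&(X[...,2]>.055)&(r>140)&(r<192); print('block',rect(X[m]),np.nanmedian(X[m][:,2]),m.sum())
for a,b in [(115,143),(187,215)]:
    m=bx&(X[...,2]>.064)&(r>a)&(r<b); print('pin',np.nanmean(X[m],0).round(4),X[m][:,2].max(),m.sum())
E
```

```text
blue (array([ 516.6, -104.8]), array([126.7, 176. ]), 78.2) 0.009789601290369043
mat (array([ 468.7, -379.1]), array([120.1, 168.4]), 80.2) 0.002574517145762456
plate (array([ 515.5, -104.8]), array([ 47.9, 129.5]), 77.8)
plate (array([ 515.1, -104.7]), array([ 47.9, 109.6]), 77.8) 0.03176620980948172
block (array([ 516.1, -104.8]), array([15. , 45.3]), 78.1) 0.06151624972735242 646
pin [ 0.5528 -0.1126  0.0827] 0.08723347008088866 70
pin [ 0.4802 -0.0973  0.08  ] 0.0871056925011468 79
```

```bash
python3 -c "
from h import *
plan([.516,-.105,.046],-.2094)"
```

```text
from [ 0.4766 -0.096   0.1894] yaw -0.2186 | total [0.0405 0.0002 0.1433] turn -0.0092 | n=4 row [0.0101,0.0001,0.0358,-0.0023]
```

```bash
cat >> h.py <<'E'
def avg(n=6):
    P=[];Rr=[]
    for i in range(n):
        s=bot.read_state();P.append(s['tcp_pos']);Rr.append(s['ee_rot']); imaging.get_image('wrist')
    P=np.array(P); q=Ro.from_euler('xyz',Rr).mean()
    return P.mean(0),q.as_matrix(),P.std(0)
def plan(xyz,yaw=None,vmax=0.040,n=None,k=6):
    p0,R0,sd=avg(k)
    y0=np.arctan2(R0[1,0],R0[0,0])
    Rf=Ro.from_euler('xyz',[np.pi,0,y0]).as_matrix()
    yaw=y0 if yaw is None else yaw
    dy=(yaw-y0+np.pi)%(2*np.pi)-np.pi; turn=-dy
    d=np.array([p0[i] if xyz[i] is None else xyz[i] for i in range(3)])-p0
    n=n or max(int(np.ceil(np.linalg.norm(d)/vmax)),int(np.ceil(abs(turn)/.12)),1)
    while True:
        A=sum(Rf@Ro.from_euler('z',turn/n*j).as_matrix() for j in range(n))
        v=np.linalg.solve(A,d)
        if np.linalg.norm(v)<=.0415: break
        n+=1
    print('from',np.round(p0,4),'sd',np.round(sd,4),'yaw',round(y0,4),'F',np.round(bot.read_state()['ft_force'],1),'w',round(bot.read_state()['width'],4),'| total',np.round(Rf.T@d,4),'turn',round(turn,4),'| n=%d row ['%n+','.join('%.4f'%x for x in [*v,turn/n])+']')
E
python3 -c "
from h import *
plan([.516,-.105,.046],-.2094)"
```

```text
from [ 0.4767 -0.0963  0.1896] sd [0.0001 0.0001 0.0001] yaw -0.2195 F [-0.3  0.1 -1. ] w 0.094 | total [ 0.0402 -0.      0.1436] turn -0.0101 | n=4 row [0.0101,0.0000,0.0359,-0.0025]
```

```bash
cat > press.py <<'E'
from h import *
import sys
p=snap('wrist',sys.argv[1]);X=cloud(p);im=cv2.imread('pics/%s.png'%sys.argv[1]); hsv=cv2.cvtColor(im,cv2.COLOR_BGR2HSV)
H,S,V=[hsv[...,i].astype(int) for i in range(3)]
r,c=np.mgrid[:420,:560]
m=(H>100)&(H<125)&(S>120)&(r<240); print('blue',rect(X[m]),np.nanmedian(X[m][:,2]))
m=(H>45)&(H<85)&(S>120)&(X[...,2]<.02); print('mat',rect(X[m]),np.nanmedian(X[m][:,2]))
bx=(r>95)&(r<225)&(c>245)&(c<315)
m=bx&(X[...,2]>.028)&(X[...,2]<.038); print('plate',rect(X[m]),np.nanmedian(X[m][:,2]))
m=bx&(X[...,2]>.055)&(r>140)&(r<192); print('block',rect(X[m]),np.nanmedian(X[m][:,2]),m.sum())
for a,b in [(115,143),(187,215)]:
    m=bx&(X[...,2]>.064)&(r>a)&(r<b); print('pin',np.nanmean(X[m],0).round(4),X[m][:,2].max(),m.sum())
E
python3 press.py w2
```

```text
blue (array([ 516.5, -104.8]), array([126.8, 176.3]), 78.2) 0.009832642468093233
mat (array([ 469. , -379.6]), array([120.9, 168.2]), 80.0) 0.0026080968388865478
plate (array([ 515.7, -104.6]), array([ 47.6, 110. ]), 78.0) 0.03183199304003956
block (array([ 515.7, -104.7]), array([15.9, 45.3]), 77.7) 0.06148040753056147 658
pin [ 0.5527 -0.1126  0.0833] 0.08703474749189205 69
pin [ 0.4802 -0.0974  0.08  ] 0.08721570831381531 79
```

```bash
python3 -m inch '[[0.0101,0.0000,0.0359,-0.0025],[0.0101,0.0000,0.0359,-0.0025],[0.0101,0.0000,0.0359,-0.0025],[0.0101,0.0000,0.0359,-0.0025],[0,0,0,0],[0,0,0,0],[0,0,0,0],[0,0,0,0]]'
python3 -c "
from h import *
plan([.516,-.105,.046],-.2094,k=3)"
```

```text
time_s: 4.13
tcp_pos: [0.519, -0.1047, 0.0491]
ee_rot: [3.141, -0.005, -0.208]
ft_force: [0.2, 0.3, 0.3]
width: 0.094
from [ 0.519  -0.1047  0.0492] sd [0.0001 0.     0.0001] yaw -0.2077 F [ 0.5 -0.  -0.6] w 0.0938 | total [-0.0029  0.0009  0.0032] turn 0.0017 | n=1 row [-0.0029,0.0009,0.0032,0.0017]
```

```bash
python3 -m inch '[[-0.0029,0.0009,0.0032,0.0017],[0,0,0,0]]'
python3 -c "
from h import *
plan([.516,-.105,.046],-.2094,k=3)"
```

```text
time_s: 4.45
tcp_pos: [0.5136, -0.1041, 0.0433]
ee_rot: [3.141, -0.001, -0.209]
ft_force: [-0.2, -0.3, -0.8]
width: 0.0938
from [ 0.5136 -0.1041  0.0432] sd [0.     0.     0.0001] yaw -0.2095 F [-0.   0.2 -1.1] w 0.0936 | total [ 0.0025  0.0004 -0.0028] turn -0.0001 | n=1 row [0.0025,0.0004,-0.0028,-0.0001]
```

```bash
python3 -m inch '[[0,0,0,0],[0,0,0,0]]'
python3 -m inch '[[0,0,0,0],[0,0,0,0],[0,0,0,0]]'
```

```text
time_s: 4.77
tcp_pos: [0.5139, -0.1041, 0.0427]
ee_rot: [-3.142, 0.0, -0.209]
ft_force: [-0.2, 0.1, 0.2]
width: 0.0941
time_s: 5.02
tcp_pos: [0.514, -0.1041, 0.0427]
ee_rot: [-3.142, 0.0, -0.209]
ft_force: [0.4, -1.1, -0.9]
width: 0.0942
```

```bash
python3 -m inch '[[0.002,0.0005,-0.0035,0],[0,0,0,0],[0,0,0,0],[0,0,0,0]]'
python3 -m inch '[[0,0,0,0],[0,0,0,0],[0,0,0,0]]'
```

```text
time_s: 5.35
tcp_pos: [0.5159, -0.1051, 0.0464]
ee_rot: [3.142, -0.0, -0.209]
ft_force: [-0.6, 0.5, 0.5]
width: 0.0941
time_s: 5.6
tcp_pos: [0.5157, -0.105, 0.0462]
ee_rot: [-3.142, 0.0, -0.209]
ft_force: [0.2, 0.5, -0.3]
width: 0.0939
```

Now I'll grip, then lift straight up.

```bash
python3 -m inch '[[0,0,0,0],[0,0,0,0],[0,0,0,0],[0,0,0,0],[0,0,0,0],[0,0,0,0],[0,0,0,0],[0,0,0,0]]' 0 40
python3 -m inch '[[0,0,-0.01,0],[0,0,-0.02,0],[0,0,-0.02,0],[0,0,-0.02,0],[0,0,-0.02,0],[0,0,-0.02,0],[0,0,0,0],[0,0,0,0],[0,0,0,0]]'
```

```text
time_s: 6.27
tcp_pos: [0.5158, -0.105, 0.0462]
ee_rot: [-3.142, 0.0, -0.209]
ft_force: [0.5, -0.6, 0.5]
width: 0.0442
time_s: 7.02
tcp_pos: [0.5151, -0.1048, 0.1555]
ee_rot: [-3.141, 0.001, -0.209]
ft_force: [-0.4, 0.1, 0.1]
width: 0.0005
```

The fingers were still closing when I lifted (width 0.044), so the grip missed. I'll open and check that the cover hasn't moved.

```bash
python3 -m inch '[[-0.02,0,-0.02,0],[-0.02,0,-0.014,0],[0,0,0,0],[0,0,0,0],[0,0,0,0],[0,0,0,0],[0,0,0,0],[0,0,0,0],[0,0,0,0],[0,0,0,0],[0,0,0,0],[0,0,0,0],[0,0,0,0]]' 1
python3 press.py w3; python3 -c "
from h import *
st()
plan([.516,-.105,.1],-.2094,k=1)"
```

```text
time_s: 8.1
tcp_pos: [0.4767, -0.0968, 0.1903]
ee_rot: [3.142, -0.0, -0.209]
ft_force: [-0.4, 0.1, 0.8]
width: 0.0839
blue (array([ 516.3, -104.7]), array([126.4, 176.2]), 78.1) 0.009861194602450662
mat (array([ 469.1, -379.4]), array([120. , 168.4]), 79.9) 0.0026419189014603717
plate (array([ 515.4, -104.8]), array([ 48. , 109.8]), 78.1) 0.03187066991596332
block (array([ 516.1, -104.5]), array([15.1, 44.1]), 78.1) 0.06158763479126833 639
pin [ 0.5526 -0.1127  0.0826] 0.08717779812191406 71
pin [ 0.4802 -0.0975  0.0803] 0.08657995357912618 75
t 8.15 tcp [ 0.4767 -0.0967  0.1903] rot [ 3.142 -0.    -0.209] w 0.0877 F [ 0.2 -0.9  0.3] q [-0.38  0.02  1.75 -0.    1.37  1.4 ]
from [ 0.4767 -0.0967  0.1903] sd [0. 0. 0.] yaw -0.2094 F [0.2 0.3 0.8] w 0.0914 | total [ 0.0402 -0.0001  0.0903] turn 0.0 | n=3 row [0.0134,-0.0000,0.0301,0.0000]
```

View pics/w3.png

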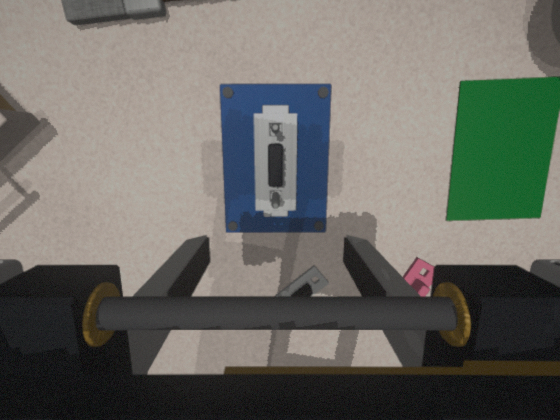

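The cover is undisturbed at (276,163). I'll retry with the fingers set narrower and a longer close.

```bash
python3 -m inch '[[0.0134,0,0.0301,0],[0.0134,0,0.0301,0],[0.0134,0,0.0301,0],[0,0,0.02,0],[0,0,0.02,0],[0,0,0.0143,0],[0,0,0,0],[0,0,0,0],[0,0,0,0]]' 0.45
python3 -m inch '[[0,0,0,0],[0,0,0,0],[0,0,0,0]]'
```

```text
time_s: 8.95
tcp_pos: [0.5169, -0.1054, 0.0467]
ee_rot: [3.141, -0.002, -0.209]
ft_force: [-0.5, 0.2, 1.3]
width: 0.0427
time_s: 9.2
tcp_pos: [0.5169, -0.1054, 0.0469]
ee_rot: [3.141, -0.002, -0.209]
ft_force: [0.1, -0.7, -0.1]
width: 0.0422
```

```bash
python3 -m inch '[[0,0,0,0],[0,0,0,0],[0,0,0,0],[0,0,0,0],[0,0,0,0],[0,0,0,0],[0,0,0,0],[0,0,0,0],[0,0,0,0]]' 0 40
python3 -m inch '[[0,0,-0.006,0],[0,0,-0.006,0],[0,0,-0.006,0],[0,0,0,0]]'
```

```text
time_s: 9.95
tcp_pos: [0.5161, -0.1048, 0.0457]
ee_rot: [-3.141, -0.0, -0.209]
ft_force: [0.5, 1.8, 2.0]
width: 0.0143
time_s: 10.28
tcp_pos: [0.517, -0.1057, 0.0651]
ee_rot: [3.141, -0.002, -0.209]
ft_force: [-0.3, 0.1, -3.7]
width: 0.0147
```

```bash
python3 -m inch '[[0,0,-0.02,0],[0,0,-0.02,0],[0,0,-0.02,0],[0,0,-0.01,0],[0,0,0,0],[0,0,0,0]]'
python3 -c "
from h import *
plan([.469,-.3795,.13],-.18,k=1,vmax=.03)"
```

```text
time_s: 10.78
tcp_pos: [0.5161, -0.1052, 0.1338]
ee_rot: [3.141, -0.001, -0.209]
ft_force: [-0.7, 0.2, -3.7]
width: 0.0146
from [ 0.5161 -0.1052  0.1338] sd [0. 0. 0.] yaw -0.2095 F [-0.1 -1.1 -3.2] w 0.0142 | total [0.011  0.2781 0.0038] turn -0.0295 | n=10 row [0.0007,0.0278,0.0004,-0.0029]
```

```bash
python3 -m inch '[[0.0007,0.0278,0.0004,-0.0029],[0.0007,0.0278,0.0004,-0.0029],[0.0007,0.0278,0.0004,-0.0029],[0.0007,0.0278,0.0004,-0.0029],[0.0007,0.0278,0.0004,-0.0029],[0.0007,0.0278,0.0004,-0.0029],[0.0007,0.0278,0.0004,-0.0029],[0.0007,0.0278,0.0004,-0.0029],[0.0007,0.0278,0.0004,-0.0029],[0.0007,0.0278,0.0004,-0.0029],[0,0,0,0],[0,0,0,0],[0,0,0,0]]'
python3 -c "
from h import *
snap('wrist','w4'); snap('side','s4')
plan([.469,-.3795,.032],-.18,k=1,vmax=.02)"
```

```text
time_s: 11.92
tcp_pos: [0.4676, -0.3778, 0.1276]
ee_rot: [-3.139, 0.003, -0.181]
ft_force: [0.2, 0.7, -2.6]
width: 0.0141
from [ 0.4683 -0.3775  0.1284] sd [0. 0. 0.] yaw -0.1794 F [-0.3  0.1 -3.4] w 0.0142 | total [0.0011 0.0019 0.0964] turn 0.0006 | n=5 row [0.0002,0.0004,0.0193,0.0001]
```

View pics/w4.png

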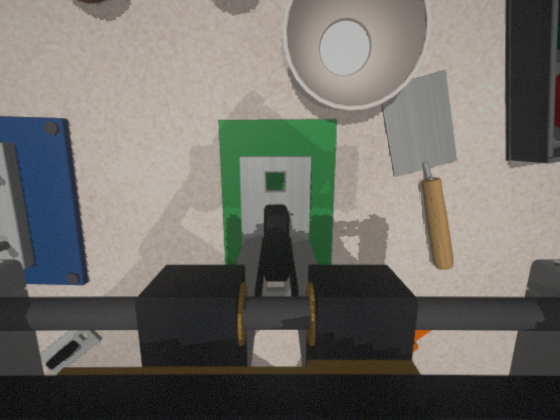

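The cover hangs level over the mat, with its front hole at (275,181). Lowering it now.

```bash
python3 -m inch '[[0.0002,0.0004,0.0193,0],[0.0002,0.0004,0.0193,0],[0.0002,0.0004,0.0193,0],[0.0002,0.0004,0.0193,0],[0.0002,0.0004,0.0193,0],[0,0,0,0],[0,0,0,0],[0,0,0.002,0],[0,0,0.002,0],[0,0,0.001,0],[0,0,0,0],[0,0,0,0]]'
```

```text
time_s: 13.07
tcp_pos: [0.4696, -0.3816, 0.0289]
ee_rot: [3.141, -0.001, -0.18]
ft_force: [-0.8, -0.2, -2.8]
width: 0.0147
```

```bash
python3 -m inch '[[0,0,0.0015,0],[0,0,0.0015,0],[0,0,0,0],[0,0,0,0]]'
```

```text
time_s: 13.4
tcp_pos: [0.4692, -0.3813, 0.0251]
ee_rot: [-3.142, 0.0, -0.18]
ft_force: [0.9, 0.0, -3.2]
width: 0.0144
```

```bash
python3 -m inch '[[0,0,0.001,0],[0,0,0,0],[0,0,0,0]]'
```

```text
time_s: 13.65
tcp_pos: [0.4693, -0.381, 0.0248]
ee_rot: [-3.141, 0.0, -0.18]
ft_force: [-1.5, 3.7, 3.1]
width: 0.0145
```

```bash
python3 -m inch '[[0,0,0,0],[0,0,0,0],[0,0,0,0],[0,0,0,0],[0,0,0,0],[0,0,0,0]]' 0.5
python3 -m inch '[[0,0,-0.01,0],[0,0,-0.03,0],[0,0,-0.04,0],[-0.02,0,-0.04,0],[-0.02,0,-0.04,0],[0,0,-0.02,0],[0,0,0,0],[0,0,0,0],[0,0,0,0]]'
python3 - <<'E'
from h import *
p=snap('wrist','w5');X=cloud(p);r,c=np.mgrid[:420,:560]
m=(X[...,2]>.007)&(X[...,2]<.018)&(r<260)&(np.hypot(X[...,0]-.469,X[...,1]+.38)<.07); print(rect(X[m]),np.nanmedian(X[m][:,2]),np.nanpercentile(X[m][:,2],[5,95]))
p=snap('scene','sc5'); np.save('pics/sc5.npy',cloud(p)); st()
E
```

```text
time_s: 14.15
tcp_pos: [0.4693, -0.3815, 0.0242]
ee_rot: [3.141, -0.0, -0.18]
ft_force: [-0.4, 0.0, 0.5]
width: 0.0468
time_s: 14.9
tcp_pos: [0.4321, -0.3739, 0.1976]
ee_rot: [-3.14, 0.001, -0.18]
ft_force: [0.4, 0.4, -1.0]
width: 0.047
(array([ 468.9, -381.6]), array([ 48. , 108.6]), 79.6) 0.010775795005516786 [0.00948618 0.01201595]
t 15.0 tcp [ 0.4317 -0.3733  0.1962] rot [-3.139  0.004 -0.18 ] w 0.0468 F [ 0.7 -0.9 -0.1] q [-0.86  0.2   1.54  0.    1.41  0.89]
```

View pics/w5.png

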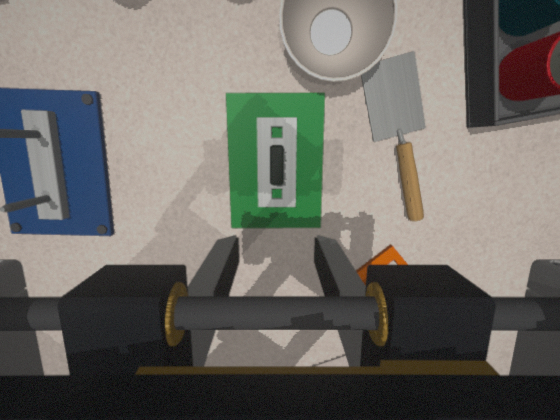

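View pics/sc5.png

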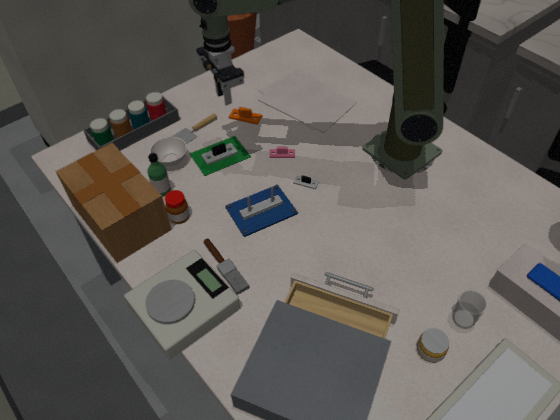

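The cover lies flat on the mat (wrist picture, (277,162)) and the bare pins show on the press. Now locating the handle.

```bash
python3 - <<'E'
from h import *
X=np.load('pics/sc5.npy'); r,c=np.mgrid[:420,:560]
m=(np.abs(X[...,2]-.076)<.005)&(r>300)&(r<420)&(c>230)&(c<390); m=cv2.erode(m.astype(np.uint8),np.ones((3,3)))>0
print(rect(X[m]))
Y=np.radians(26.7)
ex=np.array([np.cos(Y),np.sin(Y)]);ey=np.array([-ex[1],ex[0]])
bx=(r>265)&(r<300)&(c>315)&(c<380)
P=X[bx&(X[...,2]>.04)&(X[...,2]<.065)]
u=P[:,:2]@ex; v=P[:,:2]@ey
print(np.histogram(u,bins=20)); 
for lo in np.arange(u.min(),u.max(),.01):
    k=(u>=lo)&(u<lo+.01); 
    if k.sum(): print(lo.round(3),k.sum(),v[k].min().round(3),v[k].max().round(3),P[k,2].max().round(3))
C=X[m][:,:2]; print('chest u',np.percentile(C@ex,[.5,99.5]),'v',np.percentile(C@ey,[.5,99.5]))
E
```

```text
(array([755.3, 380.9]), array([252.9, 286.7]), 26.6)
(array([25, 53, 78, 56,  9,  7,  7,  7,  6,  7,  5,  5, 25, 49, 54, 48, 67,
       64, 61, 59]), array([0.58061118, 0.58379306, 0.58697494, 0.59015682, 0.5933387 ,
       0.59652057, 0.59970245, 0.60288433, 0.60606621, 0.60924809,
       0.61242997, 0.61561185, 0.61879372, 0.6219756 , 0.62515748,
       0.62833936, 0.63152124, 0.63470312, 0.637885  , 0.64106688,
       0.64424875]))
0.581 167 -0.064 0.064 0.063
0.591 61 -0.059 0.065 0.061
0.601 23 -0.054 0.055 0.059
0.611 18 -0.075 0.056 0.06
0.621 158 -0.074 0.064 0.065
0.631 198 -0.071 0.043 0.065
0.641 67 -0.067 0.01 0.059
chest u [0.72217173 0.96954427] v [-0.13999339  0.141831  ]
```

```bash
python3 -c "
from h import *
plan([.547,.219,.2],2.037,k=1,n=20)"
```

```text
from [ 0.4317 -0.3733  0.1962] sd [0. 0. 0.] yaw -0.1802 F [ 0.2  1.5 -0.5] w 0.0469 | total [ 0.0073 -0.6034 -0.0038] turn -2.2172 | n=20 row [0.0327,-0.0181,-0.0002,-0.1109]
```

```bash
python3 -m inch '[[0.0327,-0.0181,-0.0002,-0.1109],[0.0327,-0.0181,-0.0002,-0.1109],[0.0327,-0.0181,-0.0002,-0.1109],[0.0327,-0.0181,-0.0002,-0.1109],[0.0327,-0.0181,-0.0002,-0.1109],[0.0327,-0.0181,-0.0002,-0.1109],[0.0327,-0.0181,-0.0002,-0.1109],[0.0327,-0.0181,-0.0002,-0.1109],[0.0327,-0.0181,-0.0002,-0.1109],[0.0327,-0.0181,-0.0002,-0.1109],[0.0327,-0.0181,-0.0002,-0.1109],[0.0327,-0.0181,-0.0002,-0.1109],[0.0327,-0.0181,-0.0002,-0.1109],[0.0327,-0.0181,-0.0002,-0.1109],[0.0327,-0.0181,-0.0002,-0.1109],[0.0327,-0.0181,-0.0002,-0.1109],[0.0327,-0.0181,-0.0002,-0.1109],[0.0327,-0.0181,-0.0002,-0.1109],[0.0327,-0.0181,-0.0002,-0.1109],[0.0327,-0.0181,-0.0002,-0.1109]]' 0.3
python3 -m inch '[[0,0,0,0],[0,0,0,0],[0,0,0,0],[0,0,0,0]]'
python3 - <<'E'
from h import *
p=snap('wrist','w6');X=cloud(p);np.save('pics/w6.npy',X);st()
E
```

```text
time_s: 16.72
tcp_pos: [0.546, 0.2198, 0.2004]
ee_rot: [-3.138, -0.001, 2.044]
ft_force: [0.4, 0.8, -0.4]
width: 0.0282
time_s: 17.05
tcp_pos: [0.5486, 0.2171, 0.2019]
ee_rot: [-3.141, 0.0, 2.036]
ft_force: [0.6, -0.1, 1.1]
width: 0.0284
t 17.1 tcp [0.5488 0.217  0.2021] rot [-3.141  0.     2.035] w 0.0279 F [ 0.5 -0.9 -0.4] q [ 0.23  0.23  1.49 -0.    1.42 -0.23]
```

View pics/w6.png

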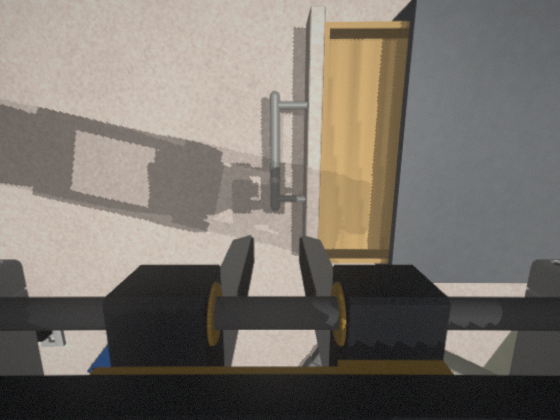

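The bar runs from about (275,92) to (275,210), with the panel at x≈315 and the drawer floor empty so far.

```bash
python3 - <<'E'
from h import *
X=np.load('pics/w6.npy'); r,c=np.mgrid[:420,:560]
for Y in [.462,.466,.470]:
    ex=np.array([np.cos(Y),np.sin(Y)]);ey=np.array([-ex[1],ex[0]])
    m=(X[...,2]>.045)&(X[...,2]<.064)&(r>85)&(r<215)&(c>266)&(c<286); P=X[m]
    u=P[:,:2]@ex;v=P[:,:2]@ey
    a=np.polyfit(v,u,1)
    m2=(X[...,2]>.05)&(X[...,2]<.068)&(r>15)&(r<235)&(c>300)&(c<330); Q=X[m2]
    print(Y,'u',np.median(u),'slope',a[0],'v',v.min(),v.max(),'z',P[:,2].max(),'panel',np.percentile(Q[:,:2]@ex,[1,99]),np.percentile(Q[:,:2]@ey,[1,99]),np.median(Q[:,2]))
    m=(np.abs(X[...,2]-.076)<.004)&(r<270)&(c>380);Q=X[m];q=Q[:,:2]@ex;w=Q[:,:2]@ey
    ed=[(np.percentile(q[(w>k)&(w<k+.02)],1).round(4)) for k in np.arange(-.1,.12,.03)]; print(ed)
E
```

```text
0.462 u 0.5851507301215079 slope -0.007486953458240968 v -0.061787966483866925 0.06841523075378611 z 0.05912250414112885 panel [0.61623142 0.6406183 ] [-0.08687094  0.13312826] 0.06072135627158348
[np.float64(0.7177), np.float64(0.7173), np.float64(0.7169), np.float64(0.7166), np.float64(0.7164), np.float64(0.7162), np.float64(0.7159), np.float64(0.7164)]
0.466 u 0.5851769411554135 slope -0.003525446979962131 v -0.06411918193221738 0.066074652819996 z 0.05912250414112885 panel [0.61624539 0.6405991 ] [-0.08939831  0.13064842] 0.06072135627158348
[np.float64(0.7171), np.float64(0.7169), np.float64(0.7169), np.float64(0.7167), np.float64(0.7165), np.float64(0.7165), np.float64(0.7162), np.float64(0.7168)]
0.47 u 0.5852262478890625 slope 0.00043594994903971615 v -0.06644937147502473 0.0637330176931705 z 0.05912250414112885 panel [0.6164334 0.6406895] [-0.09192404  0.12816649] 0.06072135627158348
[np.float64(0.7167), np.float64(0.7166), np.float64(0.7168), np.float64(0.7167), np.float64(0.7165), np.float64(0.7167), np.float64(0.7166), np.float64(0.7172)]
```

```bash
python3 -c "
from h import *
plan([.5222,.2641,.075],2.041,k=1,vmax=.03)"
```

```text
from [0.5488 0.217  0.2021] sd [0. 0. 0.] yaw 2.0353 F [0.1 0.8 0. ] w 0.0286 | total [ 0.054  -0.0026  0.1271] turn -0.0057 | n=5 row [0.0108,-0.0005,0.0254,-0.0011]
```

```bash
python3 -m inch '[[0.0108,-0.0005,0.0254,-0.0011],[0.0108,-0.0005,0.0254,-0.0011],[0.0108,-0.0005,0.0254,-0.0011],[0.0108,-0.0005,0.0254,-0.0011],[0.0108,-0.0005,0.0254,-0.0011],[0,0,0,0],[0,0,0,0],[0,0,0,0],[0,0,0,0]]'
python3 -c "
from h import *
plan([.5222,.2641,.044],2.041,k=1,vmax=.02)"
```

```text
time_s: 17.9
tcp_pos: [0.5238, 0.2649, 0.0781]
ee_rot: [3.137, 0.001, 2.042]
ft_force: [0.2, 0.8, -0.1]
width: 0.0281
from [0.5238 0.2649 0.0781] sd [0. 0. 0.] yaw 2.0419 F [ 1.1  0.5 -0.1] w 0.0284 | total [-0.     -0.0018  0.0341] turn 0.0009 | n=2 row [-0.0000,-0.0009,0.0170,0.0004]
```

```bash
python3 -m inch '[[0,0,0.016,0],[0,0,0.015,0],[0,0,0,0],[0,0,0,0],[0,0,0,0]]'
python3 -m inch '[[0,0,0,0],[0,0,0,0],[0,0,0,0],[0,0,0,0],[0,0,0,0]]' 0 40
```

```text
time_s: 18.37
tcp_pos: [0.5225, 0.2652, 0.0462]
ee_rot: [3.139, 0.0, 2.043]
ft_force: [0.2, 0.4, 0.2]
width: 0.0281
time_s: 18.78
tcp_pos: [0.5213, 0.2652, 0.045]
ee_rot: [3.141, 0.0, 2.043]
ft_force: [-0.9, -0.5, 0.6]
width: 0.0015
```

```bash
python3 - <<'E'
from h import *
p=snap('wrist','w7');np.save('pics/w7.npy',cloud(p));p=snap('scene','sc7');st()
im=cv2.imread('pics/sc7.png')[240:360,260:430]; cv2.imwrite('pics/sc7z.png',cv2.resize(im,None,fx=4,fy=4))
E
```

```text
t 18.88 tcp [0.5212 0.2651 0.0447] rot [3.142 0.    2.043] w 0.0009 F [ 0.4 -0.4 -0.4] q [ 0.32  0.38  1.64 -0.    1.12 -0.15]
```

View pics/w7.png

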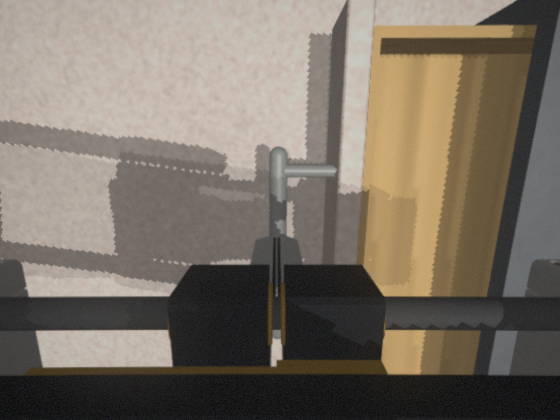

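View pics/sc7z.png

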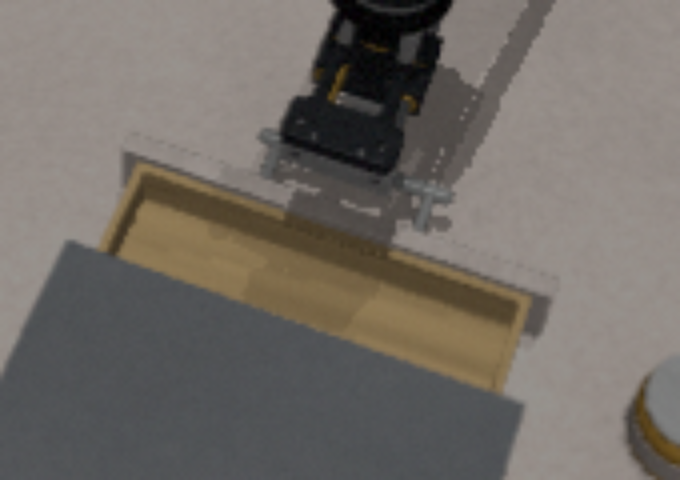

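```bash
python3 - <<'E'
from h import *
X=np.load('pics/w7.npy')
for r in [160,190,210,225,232,236,240,246,252,258,263]: print(r,[np.round(X[r,c],3).tolist() for c in (268,272,282)])
E
python3 -c "
import cv2;im=cv2.imread('pics/w7.png')[130:280,200:360];cv2.imwrite('pics/w7z.png',cv2.resize(im,None,fx=4,fy=4))"
```

```text
160 [[0.491, 0.308, -0.0], [0.493, 0.312, 0.055], [0.498, 0.315, 0.056]]
190 [[0.502, 0.287, -0.0], [0.501, 0.296, 0.056], [0.506, 0.299, 0.058]]
210 [[0.509, 0.272, 0.0], [0.507, 0.285, 0.055], [0.512, 0.288, 0.056]]
225 [[0.515, 0.261, 0.0], [0.511, 0.277, 0.056], [0.517, 0.28, 0.057]]
232 [[0.517, 0.256, 0.0], [0.513, 0.272, 0.055], [0.519, 0.276, 0.057]]
236 [[0.511, 0.271, 0.062], [0.514, 0.272, 0.061], [0.519, 0.275, 0.062]]
240 [[0.512, 0.27, 0.067], [0.514, 0.272, 0.07], [0.519, 0.275, 0.069]]
246 [[0.512, 0.271, 0.08], [0.514, 0.272, 0.08], [0.519, 0.275, 0.08]]
252 [[0.512, 0.271, 0.09], [0.514, 0.272, 0.089], [0.519, 0.274, 0.088]]
258 [[0.512, 0.271, 0.097], [0.514, 0.272, 0.097], [0.518, 0.275, 0.098]]
263 [[0.513, 0.271, 0.103], [0.514, 0.272, 0.104], [0.518, 0.274, 0.104]]
```

View pics/w7z.png

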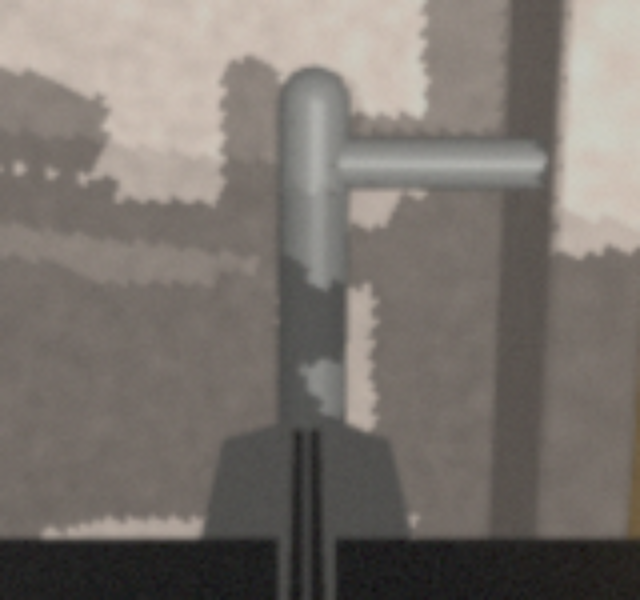

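```bash
python3 - <<'E'
from h import *
for f,tc in (('w1',(.4775,-.095,.1895)),('w6',(.5488,.217,.2021)),('w7',(.5212,.2651,.0447))):
    X=np.load('pics/%s.npy'%f); r,c=np.mgrid[:420,:560]
    d=X-np.array(tc)
    m=(np.hypot(d[...,0],d[...,1])<.07)&(d[...,2]>-.03)&(d[...,2]<.1)&(r>200)&(r<300)
    if f=='w7': m&=X[...,2]>.0595
    Y=-.213 if f=='w1' else 2.04
    tx=d[...,0]*np.cos(Y)+d[...,1]*np.sin(Y); ty=d[...,0]*np.sin(Y)-d[...,1]*np.cos(Y)
    print(f)
    for row in range(230,266,4):
        k=m[row]
        if k.any(): print(row,'cols',c[row][k].min(),c[row][k].max(),'z',np.round(np.percentile(-d[row][k][:,2],[0,50,100]),3),'tx',np.round(np.median(tx[row][k]),3),'ty',np.round([ty[row][k].min(),ty[row][k].max()],3))
E
```

```text
w1
238 cols 184 369 z [-0.022 -0.02  -0.015] tx 0.009 ty [-0.056  0.055]
242 cols 175 378 z [-0.029 -0.027 -0.014] tx 0.009 ty [-0.059  0.058]
246 cols 171 382 z [-0.035 -0.034 -0.014] tx 0.009 ty [-0.059  0.059]
250 cols 166 386 z [-0.042 -0.04  -0.015] tx 0.009 ty [-0.06   0.058]
254 cols 162 390 z [-0.048 -0.046 -0.015] tx 0.009 ty [-0.059  0.058]
258 cols 158 394 z [-0.054 -0.051 -0.013] tx 0.008 ty [-0.059  0.058]
262 cols 154 398 z [-0.058 -0.055 -0.017] tx 0.008 ty [-0.059  0.058]
w6
238 cols 239 314 z [-0.021 -0.02  -0.014] tx 0.009 ty [-0.024  0.021]
242 cols 232 321 z [-0.029 -0.027 -0.02 ] tx 0.01 ty [-0.027  0.024]
246 cols 230 323 z [-0.036 -0.034 -0.021] tx 0.01 ty [-0.027  0.025]
250 cols 228 325 z [-0.042 -0.04  -0.014] tx 0.009 ty [-0.027  0.025]
254 cols 226 327 z [-0.048 -0.046 -0.015] tx 0.009 ty [-0.027  0.025]
258 cols 225 328 z [-0.054 -0.052 -0.015] tx 0.009 ty [-0.027  0.025]
262 cols 223 330 z [-0.058 -0.057 -0.015] tx 0.009 ty [-0.027  0.024]
w7
230 cols 336 358 z [-0.017 -0.016 -0.015] tx 0.013 ty [0.036 0.049]
234 cols 335 358 z [-0.017 -0.017 -0.015] tx 0.011 ty [0.035 0.049]
238 cols 261 358 z [-0.022 -0.018 -0.015] tx 0.009 ty [-0.01   0.049]
242 cols 256 358 z [-0.029 -0.027 -0.015] tx 0.009 ty [-0.013  0.05 ]
246 cols 255 357 z [-0.036 -0.034 -0.015] tx 0.009 ty [-0.013  0.049]
250 cols 254 357 z [-0.043 -0.041 -0.015] tx 0.009 ty [-0.013  0.049]
254 cols 253 356 z [-0.048 -0.046 -0.015] tx 0.009 ty [-0.013  0.049]
258 cols 252 357 z [-0.053 -0.052 -0.015] tx 0.009 ty [-0.013  0.05 ]
262 cols 251 356 z [-0.059 -0.057 -0.015] tx 0.009 ty [-0.013  0.049]
```

The fingers closed to zero although the reported TCP was at bar height. The wrist depth shows the fingertips actually ending about 16 mm behind the reported TCP, so they sit just above the bar. A lower position is safe under either reading, so I'll reopen, lower in steps and watch the force.

```bash
python3 -m inch '[[0,0,0,0],[0,0,0,0],[0,0,0,0],[0,0,0,0],[0,0,0,0],[0,0,0,0]]' 0.3
python3 -m inch '[[0,0,0.006,0],[0,0,0.006,0],[0,0,0,0],[0,0,0,0]]'
python3 -m inch '[[0,0,0.006,0],[0,0,0.006,0],[0,0,0,0],[0,0,0,0]]'
python3 - <<'E'
from h import *
p=snap('wrist','w8');st()
E
```

```text
time_s: 19.38
tcp_pos: [0.5212, 0.2651, 0.0447]
ee_rot: [-3.142, 0.0, 2.043]
ft_force: [0.1, -0.0, 0.5]
width: 0.028
time_s: 19.72
tcp_pos: [0.5203, 0.2648, 0.0317]
ee_rot: [-3.14, -0.0, 2.043]
ft_force: [-0.7, 0.4, -0.3]
width: 0.0283
time_s: 20.05
tcp_pos: [0.5206, 0.2649, 0.0199]
ee_rot: [-3.14, -0.0, 2.043]
ft_force: [0.0, -0.3, 0.3]
width: 0.0283
t 20.1 tcp [0.521  0.265  0.0203] rot [-3.141 -0.     2.043] w 0.0277 F [ 1.2 -0.9 -0.2] q [ 0.32  0.42  1.65  0.    1.07 -0.15]
```

View pics/w8.png

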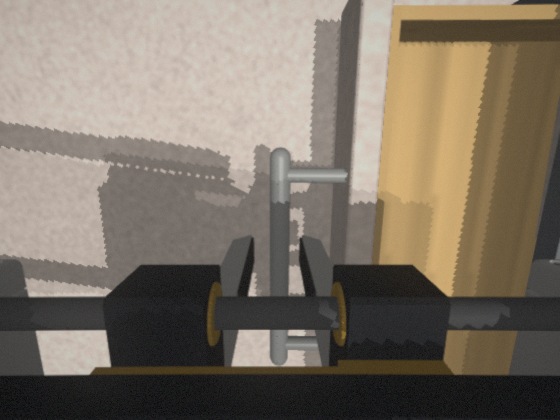

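The fingers now straddle the bar (bar at column 280, tips at 245 and 310). Closing.

```bash
python3 -m inch '[[0,0,0,0],[0,0,0,0],[0,0,0,0],[0,0,0,0],[0,0,0,0],[0,0,0,0]]' 0 50
python3 -c "
from h import *
st();snap('wrist','w9')"
```

```text
time_s: 20.6
tcp_pos: [0.5219, 0.2654, 0.021]
ee_rot: [3.14, 0.0, 2.043]
ft_force: [1.8, 1.9, -1.3]
width: 0.0096
t 20.6 tcp [0.5219 0.2654 0.021 ] rot [3.14  0.    2.043] w 0.0096 F [ 1.8  1.9 -1.3] q [ 0.32  0.42  1.65  0.    1.07 -0.15]
```

```bash
python3 -m inch '[[0,-0.01,0,0],[0,-0.015,0,0],[0,-0.015,0,0],[0,-0.015,0,0],[0,-0.015,0,0],[0,-0.015,0,0],[0,-0.015,0,0],[0,-0.015,0,0],[0,0,0,0],[0,0,0,0]]'
python3 -c "
from h import *
st()
s=bot.read_state()['tcp_pos'];print(s[0]*.8916+s[1]*.4529)"
```

```text
time_s: 21.48
tcp_pos: [0.4166, 0.2123, 0.0209]
ee_rot: [-3.138, -0.001, 2.043]
ft_force: [-3.8, -0.6, 5.8]
width: 0.0093
t 21.48 tcp [0.4166 0.2123 0.0209] rot [-3.138e+00 -1.000e-03  2.043e+00] w 0.0093 F [-3.8 -0.6  5.8] q [ 0.29  0.21  1.94  0.    1.   -0.19]
0.46763567118715443
```

```bash
python3 -m inch '[[0,-0.005,0,0],[0,-0.004,0,0],[0,-0.003,0,0],[0,0,0,0],[0,0,0,0]]'
python3 -m inch '[[0,-0.003,0,0],[0,-0.003,0,0],[0,0,0,0],[0,0,0,0]]'
python3 -c "
from h import *
s=bot.read_state()['tcp_pos'];print(s[0]*.8916+s[1]*.4529)"
```

```text
time_s: 21.9
tcp_pos: [0.4085, 0.2082, 0.021]
ee_rot: [3.14, -0.001, 2.043]
ft_force: [0.1, 4.7, 0.2]
width: 0.0095
time_s: 22.23
tcp_pos: [0.408, 0.2079, 0.0211]
ee_rot: [3.128, -0.001, 2.041]
ft_force: [12.0, 12.6, -16.7]
width: 0.0097
0.4579310296025513
```

Force rises at u = 0.458, so the drawer is at its stop. I'll relax, release and rise to look in.

```bash
python3 -m inch '[[0,0.005,0,0],[0,0,0,0],[0,0,0,0],[0,0,0,0]]'
python3 -m inch '[[0,0,0,0],[0,0,0,0],[0,0,0,0],[0,0,0,0],[0,0,0,0]]' 0.3
python3 -m inch '[[0,0,-0.03,0],[0,0,-0.04,0],[0,0,-0.04,0],[0,0.03,-0.04,0],[-0.03,0.03,-0.03,0],[-0.03,0.03,-0.02,0],[0,0,0,0],[0,0,0,0],[0,0,0,0],[0,0,0,0]]' 0.3
python3 - <<'E'
from h import *
p=snap('wrist','w10');X=cloud(p);np.save('pics/w10.npy',X);st()
for k in ['board0','board1','board2','board3']: print(k,[(np.round(d['bbox']).tolist(),round(d['p'],2)) for d in imaging.find_in(p,k)])
p=snap('scene','sc10');np.save('pics/sc10.npy',cloud(p))
im=cv2.imread('pics/sc10.png')[220:400,240:440]; cv2.imwrite('pics/sc10z.png',cv2.resize(im,None,fx=3,fy=3))
E
```

```text
time_s: 22.57
tcp_pos: [0.408, 0.2079, 0.021]
ee_rot: [3.14, -0.001, 2.043]
ft_force: [1.0, 5.6, -0.2]
width: 0.0095
time_s: 22.98
tcp_pos: [0.4069, 0.2064, 0.0204]
ee_rot: [-3.14, 0.0, 2.043]
ft_force: [-0.3, -0.5, -0.2]
width: 0.0283
time_s: 23.82
tcp_pos: [0.4957, 0.196, 0.2041]
ee_rot: [-3.138, -0.001, 2.043]
ft_force: [-0.2, 0.1, -0.0]
width: 0.0284
t 23.87 tcp [0.4956 0.1962 0.2042] rot [-3.138e+00 -1.000e-03  2.044e+00] w 0.0282 F [-0.2  0.1  1. ] q [ 0.21  0.11  1.63  0.    1.41 -0.26]
board0 [([353.0, 55.0, 398.0, 154.0], 0.88), ([353.0, 162.0, 394.0, 242.0], 0.75)]
board1 [([353.0, 55.0, 398.0, 154.0], 0.88), ([353.0, 162.0, 394.0, 242.0], 0.75)]
board2 [([353.0, 55.0, 398.0, 154.0], 0.88), ([353.0, 162.0, 394.0, 242.0], 0.75)]
board3 [([353.0, 55.0, 398.0, 154.0], 0.88), ([353.0, 162.0, 394.0, 242.0], 0.75)]
```

View pics/w10.png

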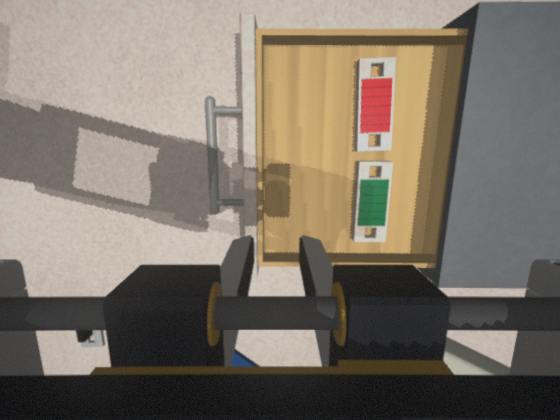

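View pics/sc10z.png

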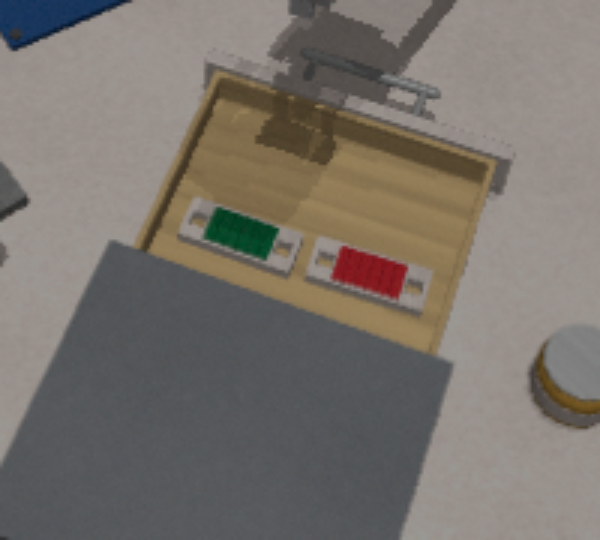

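Two boards are in the drawer: red at (376,104) and green at (373,202). I'll measure them.

```bash
python3 - <<'E'
from h import *
Y=.470;ex=np.array([np.cos(Y),np.sin(Y)]);ey=np.array([-ex[1],ex[0]])
for f,boxes in (('w10',[('red',345,48,408,158),('green',345,158,405,246)]),('sc10',[('red',340,295,388,328),('green',297,283,344,314)])):
    X=np.load(f'pics/{f}.npy'); r,c=np.mgrid[:420,:560]
    for n,a,b,cc,d in boxes:
        m=(c>a)&(c<cc)&(r>b)&(r<d)&(X[...,2]>.029)&(X[...,2]<.045)
        P=X[m]; w=rect(P); print(f,n,w,'z',np.median(P[:,2]).round(4),'uv',np.round([np.array(w[0])/1000@ex,np.array(w[0])/1000@ey],4),m.sum())
    if f=='w10':
        m=(r>90)&(r<215)&(c>203)&(c<218)&(X[...,2]>.045)&(X[...,2]<.065);print('handle u',np.median(X[m][:,:2]@ex))
        m=(r>60)&(r<220)&(c>280)&(c<340)&(X[...,2]<.04);print('floor z',np.median(X[m][:,2]))
E
```

```text
w10 red (array([546.8, 340.4]), array([ 40.7, 100.6]), 29.3) z 0.034 uv [0.6417 0.0559] 3128
w10 green (array([602.8, 242.2]), array([40.6, 99.4]), 26.6) z 0.034 uv [ 0.6471 -0.0571] 2510
handle u 0.458106688283614
floor z 0.021830905599654532
sc10 red (array([547.9, 341.5]), array([ 44.3, 100.4]), 29.3) z 0.0339 uv [0.6432 0.0563] 562
sc10 green (array([600. , 251.7]), array([ 43.1, 118.2]), 27.2) z 0.0341 uv [ 0.6489 -0.0473] 541
```

```bash
python3 -c "
from h import *
plan([.5468,.3404,.06],2.082,k=1,vmax=.033)"
```

```text
from [0.497  0.1964 0.2054] sd [0. 0. 0.] yaw 2.0437 F [-0.2 -0.5 -0.2] w 0.0283 | total [0.1055 0.11   0.1454] turn -0.0383 | n=7 row [0.0148,0.0160,0.0208,-0.0055]
```

```bash
python3 -m inch '[[0.0148,0.0160,0.0208,-0.0055],[0.0148,0.0160,0.0208,-0.0055],[0.0148,0.0160,0.0208,-0.0055],[0.0148,0.0160,0.0208,-0.0055],[0.0148,0.0160,0.0208,-0.0055],[0.0148,0.0160,0.0208,-0.0055],[0.0148,0.0160,0.0208,-0.0055],[0,0,0,0],[0,0,0,0],[0,0,0,0],[0,0,0,0],[0,0,0,0]]' 0.65
python3 -m inch '[[0,0,0.015,0],[0,0,0.015,0],[0,0,0.013,0],[0,0,0,0],[0,0,0,0],[0,0,0,0]]'
python3 -c "
from h import *
snap('wrist','w11');plan([.5468,.3404,.0085],2.082,k=1)"
```

```text
time_s: 25.17
tcp_pos: [0.549, 0.3398, 0.0623]
ee_rot: [3.139, 0.0, 2.081]
ft_force: [0.9, -0.6, -0.5]
width: 0.0614
time_s: 25.67
tcp_pos: [0.5486, 0.3403, 0.0182]
ee_rot: [3.14, 0.0, 2.081]
ft_force: [-0.3, 0.1, -0.3]
width: 0.0611
from [0.5489 0.3405 0.0185] sd [0. 0. 0.] yaw 2.0814 F [-0.  -0.4  0.3] w 0.0611 | total [ 0.0009 -0.0019  0.01  ] turn -0.0006 | n=1 row [0.0009,-0.0019,0.0100,-0.0006]
```

View pics/w11.png

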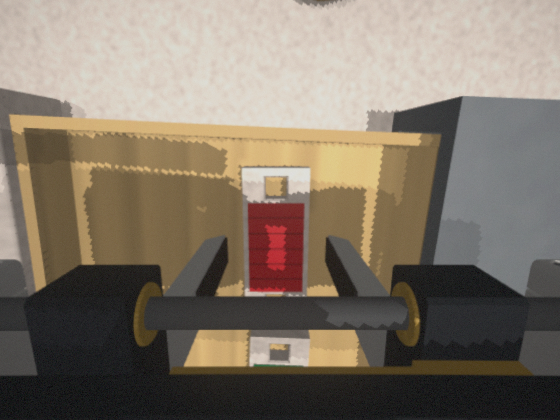

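The red board is centred between the fingers (hole at (276,187)). Lowering the rest of the way and gripping.

```bash
python3 -m inch '[[0.0005,-0.001,0.004,0],[0,0,0.003,0],[0,0,0,0],[0,0,0,0],[0,0,0,0]]'
python3 -m inch '[[0,0,0,0],[0,0,0,0],[0,0,0,0],[0,0,0,0],[0,0,0,0],[0,0,0,0],[0,0,0,0]]' 0 35
```

```text
time_s: 26.18
tcp_pos: [0.5467, 0.3402, 0.0101]
ee_rot: [-3.141, 0.0, 2.082]
ft_force: [-0.1, 0.3, 0.0]
width: 0.0613
time_s: 26.77
tcp_pos: [0.547, 0.3402, 0.0104]
ee_rot: [3.141, 0.0, 2.082]
ft_force: [0.0, 0.1, -0.6]
width: 0.0396
```

```bash
python3 -m inch '[[0,0,0,0],[0,0,0,0],[0,0,0,0]]'
python3 -m inch '[[0,0,-0.005,0],[0,0,-0.008,0],[0,0,-0.01,0],[0,0,0,0],[0,0,0,0]]'
```

```text
time_s: 27.02
tcp_pos: [0.547, 0.3402, 0.0103]
ee_rot: [3.141, 0.0, 2.082]
ft_force: [-0.7, -0.6, 0.3]
width: 0.0393
time_s: 27.43
tcp_pos: [0.548, 0.3407, 0.0349]
ee_rot: [3.139, 0.0, 2.082]
ft_force: [-0.1, -0.3, -0.3]
width: 0.0396
```

```bash
python3 -m inch '[[0,0,-0.02,0],[0,0,-0.025,0],[0,0,-0.025,0],[0,0,-0.025,0],[0,0,0,0],[0,0,0,0],[0,0,0,0]]'
python3 - <<'E'
from h import *
p=snap('wrist','w12');X=cloud(p);np.save('pics/w12.npy',X)
plan([.5162,-.1048,.13],-.2085+np.pi,k=1,vmax=.03)
E
```

```text
time_s: 28.02
tcp_pos: [0.5459, 0.3397, 0.1268]
ee_rot: [-3.139, -0.0, 2.082]
ft_force: [0.5, -0.5, -0.8]
width: 0.0395
from [0.5453 0.3394 0.126 ] sd [0. 0. 0.] yaw 2.0816 F [ 0.5  0.6 -0.9] w 0.0398 | total [-0.3733 -0.2426 -0.004 ] turn -0.8515 | n=15 row [-0.0172,-0.0253,-0.0003,-0.0568]
```

View pics/w12.png

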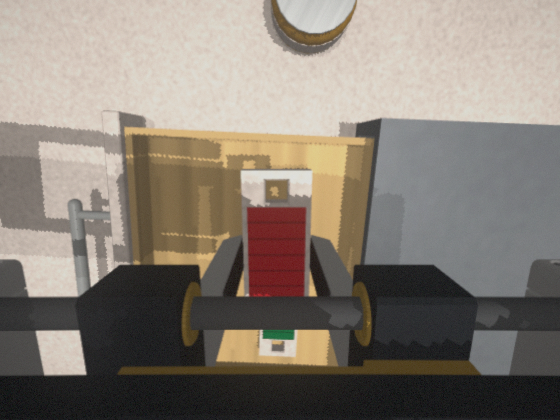

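```bash
cat >> h.py <<'E'
def held(p,X,r0,r1,c0,c1,zlo,zhi):
    "thing in hand: points in tool frame with tool z between zlo and zhi within the pixel box"
    T=p['Twc']@np.linalg.inv(p['T_tool_cam']); d=(X-T[:3,3])@T[:3,:3]
    r,c=np.mgrid[:420,:560]
    m=(r>=r0)&(r<r1)&(c>=c0)&(c<c1)&(d[...,2]>zlo)&(d[...,2]<zhi)
    return d[m]
E
python3 - <<'E'
from h import *
X=np.load('pics/w12.npy'); p={'T_tool_cam':None}
T=np.eye(4);T[:3,:3]=Ro.from_euler('xyz',[-3.14,0,2.082]).as_matrix();T[:3,3]=[.5459,.3397,.1268]
d=(X-T[:3,3])@T[:3,:3]
r,c=np.mgrid[:420,:560]
m=(r>160)&(r<232)&(c>230)&(c<325)&(d[...,2]<0)&(d[...,2]>-.05); q=d[m]
print('z',np.percentile(q[:,2],[5,50,95]),'tx max',np.percentile(q[:,0],[99,99.8]),'ty',np.percentile(q[:,1],[.5,99.5]), rect(q*[1,1,1]))
for t in (.03,.035,.04,.045):
    k=np.abs(q[:,0]-t)<.003; print(t,np.percentile(q[k,1],[1,99]).round(4))
# z tilt
A=np.c_[q[:,0],q[:,1],np.ones(len(q))]; print(np.linalg.lstsq(A,q[:,2],rcond=None)[0])
im=cv2.imread('pics/w12.png');g=cv2.cvtColor(im,cv2.COLOR_BGR2HSV)
hm=m&(g[...,1]<60)
hole=(r>174)&(r<206)&(c>258)&(c<294)&((d[...,2]>.02))
v=d[hole];print('holepx rows',r[hole].min(),r[hole].max(),c[hole].min(),c[hole].max())
# back-project hole boundary at board top plane
E
```

```text
z [-0.0246625  -0.02353035 -0.02140415] tx max [0.05012181 0.05019912] ty [-0.02094391  0.01869327] (array([32.4, -1.1]), array([35.7, 40.2]), 0.1)
0.03 [-0.0208  0.0187]
0.035 [-0.0207  0.0186]
0.04 [-0.0206  0.0185]
0.045 [-0.021   0.0184]
[ 0.03925295  0.00110607 -0.02451582]
holepx rows 180 198 266 287
```

```bash
python3 -m inch '[[-0.0172,-0.0253,-0.0003,-0.0568],[-0.0172,-0.0253,-0.0003,-0.0568],[-0.0172,-0.0253,-0.0003,-0.0568],[-0.0172,-0.0253,-0.0003,-0.0568],[-0.0172,-0.0253,-0.0003,-0.0568],[-0.0172,-0.0253,-0.0003,-0.0568],[-0.0172,-0.0253,-0.0003,-0.0568],[-0.0172,-0.0253,-0.0003,-0.0568],[-0.0172,-0.0253,-0.0003,-0.0568],[-0.0172,-0.0253,-0.0003,-0.0568],[-0.0172,-0.0253,-0.0003,-0.0568],[-0.0172,-0.0253,-0.0003,-0.0568],[-0.0172,-0.0253,-0.0003,-0.0568],[-0.0172,-0.0253,-0.0003,-0.0568],[-0.0172,-0.0253,-0.0003,-0.0568],[0,0,0,0],[0,0,0,0],[0,0,0,0],[0,0,0,0]]'
python3 -c "
from h import *
snap('wrist','w13');plan([.5162,-.1052,.084],-.2085+np.pi,k=1,vmax=.02)"
```

```text
time_s: 29.7
tcp_pos: [0.5167, -0.1028, 0.1316]
ee_rot: [3.141, -0.003, 2.934]
ft_force: [-0.2, 0.4, 0.2]
width: 0.0393
from [ 0.5169 -0.1027  0.1319] sd [0. 0. 0.] yaw 2.9347 F [ 0.1  0.5 -0.5] w 0.0397 | total [ 0.0002 -0.0026  0.0479] turn 0.0017 | n=3 row [0.0001,-0.0009,0.0160,0.0006]
```

View pics/w13.png

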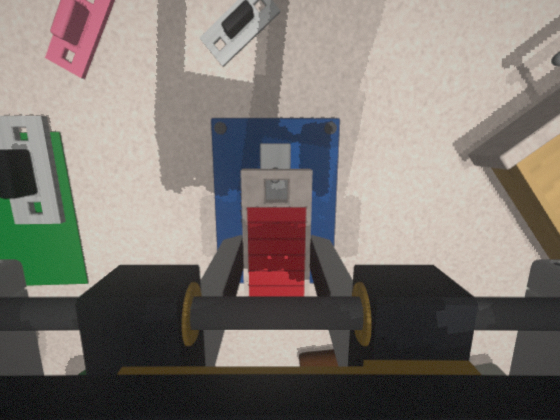

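The board is aligned with the press, and a pin shows inside the front hole at about (276,195). Lowering to just above the pins.

```bash
python3 -m inch '[[0.0001,-0.0005,0.0155,0],[0,-0.0005,0.0155,0],[0,-0.0005,0.0155,0],[0,0,0,0],[0,0,0,0],[0,0,0,0],[0,0,0,0]]'
cat > hole.py <<'E'
from h import *
import sys
n=sys.argv[1]
st();p=snap('wrist',n);X=cloud(p);np.save(f'pics/{n}.npy',X)
im=cv2.imread(f'pics/{n}.png')[150:300,200:360];cv2.imwrite(f'pics/{n}z.png',cv2.resize(im,None,fx=5,fy=4))
q=held(p,X,174,210,250,300,-.012,.03); print('pin top (tool)',[ (round(np.percentile(q[:,2],1),4)) ] , q[q[:,2]<np.percentile(q[:,2],1)+.004].mean(0).round(4) if len(q) else None,len(q))
E
python3 hole.py w14
```

```text
time_s: 30.38
tcp_pos: [0.5184, -0.1056, 0.0876]
ee_rot: [-3.141, 0.002, 2.934]
ft_force: [-0.2, 0.6, -0.6]
width: 0.0399
t 30.38 tcp [ 0.5184 -0.1056  0.0876] rot [-3.141e+00  2.000e-03  2.934e+00] w 0.0399 F [-0.2  0.6 -0.6] q [-0.36  0.22  1.76  0.    1.16 -1.73]
pin top (tool) [np.float64(-0.0118)] [ 0.0324 -0.0005 -0.0113] 110
```

View pics/w14z.png

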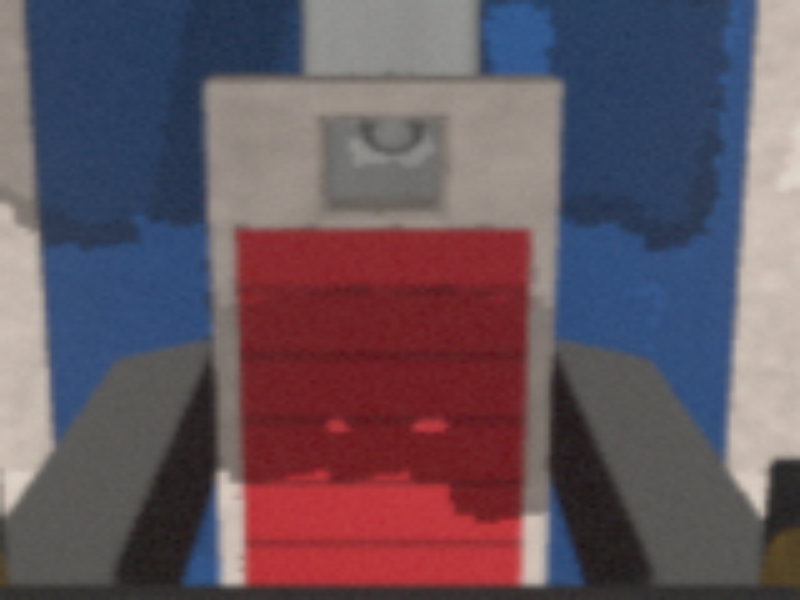

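```bash
cat >> h.py <<'E'
def pix2tool(p,u,v,tz):
    n=cv2.undistortPoints(np.array([[[u,v]]],float),np.array(p['K']),np.array(p['distortion'])).ravel()
    T=np.array(p['T_tool_cam']); d=T[:3,:3]@np.array([n[0],n[1],1]); o=T[:3,3]
    return o+d*(tz-o[2])/d[2]
E
python3 - <<'E'
from h import *
p=imaging.get_image('wrist'); st()
print('hole far',pix2tool(p,276.6,178.75,-.0227),'near',pix2tool(p,276.6,202.5,-.0227))
tz=bot.read_state()['tcp_pos'][2]-.086
for v in (181,182,183,184): print('pin',v,pix2tool(p,278,v,tz))
E
```

```text
t 30.48 tcp [ 0.5183 -0.1057  0.0875] rot [-3.141e+00  2.000e-03  2.934e+00] w 0.0397 F [0.9 0.2 0.2] q [-0.36  0.22  1.76  0.    1.16 -1.73]
hole far [ 0.04622248 -0.00055835 -0.0227    ] near [ 0.0325358  -0.00055813 -0.0227    ]
pin 181 [0.0418188  0.00039215 0.00147362]
pin 182 [0.04117018 0.00039286 0.00147362]
pin 183 [0.04052056 0.00039357 0.00147362]
pin 184 [0.03986993 0.00039428 0.00147362]
```

```bash
python3 -m inch '[[0.0018,0.001,0.003,0],[0,0,0,0],[0,0,0,0],[0,0,0,0],[0,0,0,0]]'
python3 hole.py w15
```

```text
time_s: 30.9
tcp_pos: [0.5158, -0.1042, 0.0833]
ee_rot: [-3.142, 0.0, 2.934]
ft_force: [0.9, 0.4, -0.9]
width: 0.0396
t 30.9 tcp [ 0.5158 -0.1042  0.0833] rot [-3.142  0.     2.934] w 0.0396 F [ 0.9  0.4 -0.9] q [-0.36  0.22  1.76 -0.    1.16 -1.73]
pin top (tool) [np.float64(-0.0118)] [ 0.0324 -0.0012 -0.0114] 174
```

View pics/w15z.png

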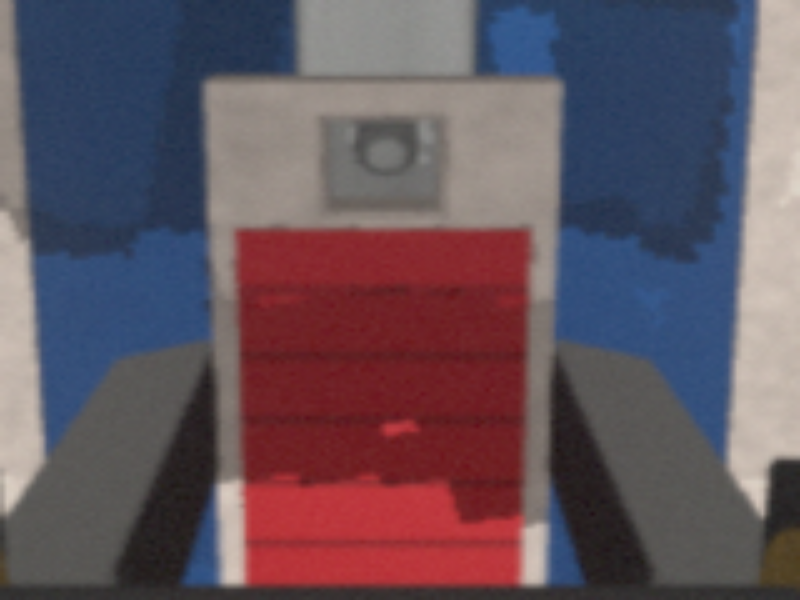

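```bash
python3 - <<'E'
from h import *
p=imaging.get_image('wrist'); st()
print('hole ctr',(pix2tool(p,276.6,178.75,-.0227)+pix2tool(p,276.6,202.5,-.0227))/2)
tz=bot.read_state()['tcp_pos'][2]-.086
for v in (187.5,188.5,189.5): print('pin',v,pix2tool(p,277.2,v,tz))
E
```

```text
t 31.0 tcp [ 0.5159 -0.1042  0.0833] rot [-3.142  0.     2.934] w 0.0395 F [-0.2  0.7 -0.3] q [-0.36  0.22  1.76 -0.    1.16 -1.73]
hole ctr [ 0.03937852 -0.0005586  -0.0227    ]
pin 187.5 [ 0.03821939 -0.00013958 -0.00272836]
pin 188.5 [ 0.03757835 -0.00013928 -0.00272836]
pin 189.5 [ 0.03693631 -0.00013897 -0.00272836]
```

```bash
python3 -m inch '[[-0.001,0.0002,0.002,0],[0,0,0.004,0],[0,0,0.004,0],[0,0,0,0],[0,0,0,0],[0,0,0,0]]'
python3 hole.py w16
```

```text
time_s: 31.5
tcp_pos: [0.5167, -0.1041, 0.073]
ee_rot: [3.142, -0.0, 2.934]
ft_force: [0.0, -0.1, -0.4]
width: 0.0396
t 31.5 tcp [ 0.5167 -0.1041  0.073 ] rot [ 3.142 -0.     2.934] w 0.0396 F [ 0.  -0.1 -0.4] q [-0.36  0.24  1.77  0.    1.14 -1.73]
pin top (tool) [np.float64(-0.012)] [ 0.038  -0.0004 -0.0104] 144
```

View pics/w16z.png

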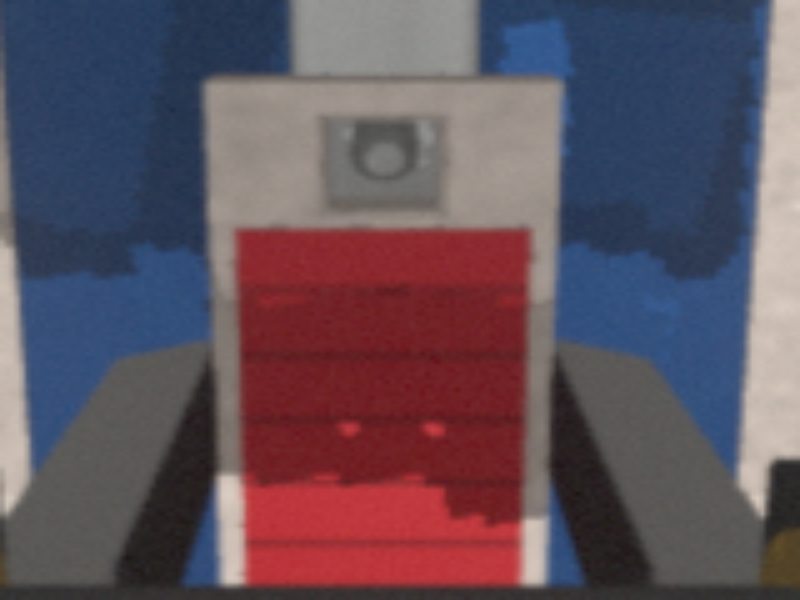

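Pin tip and hole are concentric at about (383,160) in the crop. Descending.

```bash
python3 -m inch '[[-0.0004,0,0.005,0],[0,0,0.007,0],[0,0,0.008,0],[0,0,0,0],[0,0,0,0]]'
python3 -m inch '[[0,0,0.008,0],[0,0,0.008,0],[0,0,0.006,0],[0,0,0,0],[0,0,0,0]]'
```

```text
time_s: 31.97
tcp_pos: [0.5162, -0.1039, 0.0521]
ee_rot: [3.141, -0.002, 2.934]
ft_force: [0.3, -0.2, -0.9]
width: 0.0395
time_s: 32.38
tcp_pos: [0.5165, -0.104, 0.0304]
ee_rot: [3.141, -0.002, 2.934]
ft_force: [-0.7, -0.3, -0.7]
width: 0.0394
```

```bash
python3 -m inch '[[0,0,0.007,0],[0,0,0.006,0],[0,0,0,0],[0,0,0,0]]'
python3 -m inch '[[0,0,0.003,0],[0,0,0.002,0],[0,0,0,0],[0,0,0,0]]'
python3 -c "
from h import *
p=snap('wrist','w17');snap('side','s17')"
```

```text
time_s: 32.72
tcp_pos: [0.5167, -0.1041, 0.0176]
ee_rot: [3.141, -0.001, 2.934]
ft_force: [0.3, -0.7, -1.9]
width: 0.0394
time_s: 33.05
tcp_pos: [0.5172, -0.1043, 0.0132]
ee_rot: [3.142, -0.0, 2.934]
ft_force: [0.7, -0.7, -1.4]
width: 0.0393
```

View pics/w17.png

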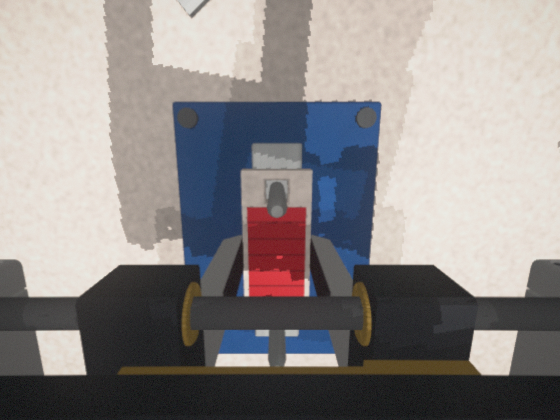

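Both pins pass through the board. Only the last millimetre remains before release.

```bash
python3 -m inch '[[0,0,0.0015,0],[0,0,0,0],[0,0,0,0]]'
python3 -m inch '[[0,0,0,0],[0,0,0,0],[0,0,0,0],[0,0,0,0],[0,0,0,0]]' 0.65
python3 -m inch '[[0,0,-0.02,0],[0,0,-0.03,0],[0,0,-0.04,0],[0,0,-0.04,0],[-0.02,0,-0.035,0],[-0.02,0,-0.02,0],[0,0,0,0],[0,0,0,0],[0,0,0,0]]'
python3 - <<'E'
from h import *
p=snap('wrist','w18');X=cloud(p);np.save('pics/w18.npy',X);st()
r,c=np.mgrid[:420,:560]
m=(np.hypot(X[...,0]-.516,X[...,1]+.105)<.06)&(X[...,2]>.03)&(X[...,2]<.045)&(r<250); print(rect(X[m]),np.median(X[m][:,2]),np.percentile(X[m][:,2],[5,95]))
snap('scene','sc18')
plan([.6028,.2422,.15],2.035,k=1,vmax=.035)
E
```

```text
time_s: 33.4
tcp_pos: [0.5177, -0.1044, 0.0123]
ee_rot: [-3.141, 0.001, 2.934]
ft_force: [-0.8, 0.5, 2.2]
width: 0.0399
time_s: 33.82
tcp_pos: [0.5171, -0.1042, 0.0115]
ee_rot: [3.142, -0.0, 2.934]
ft_force: [-0.4, -0.5, 0.5]
width: 0.0608
time_s: 34.57
tcp_pos: [0.5547, -0.1119, 0.1948]
ee_rot: [3.141, -0.004, 2.934]
ft_force: [-0.7, 0.3, -0.1]
width: 0.0613
t 34.62 tcp [ 0.554  -0.1117  0.1941] rot [ 3.141 -0.005  2.934] w 0.061 F [0.4 0.5 0. ] q [-0.35  0.19  1.56 -0.    1.4  -1.71]
(array([ 517., -105.]), array([ 39.8, 100.3]), 78.8) 0.03606829596739386 [0.03471045 0.03741119]
from [ 0.554  -0.1117  0.1939] sd [0. 0. 0.] yaw 2.9335 F [ 0.2 -0.3 -0.7] w 0.0611 | total [0.0253 0.3564 0.0439] turn 0.8985 | n=11 row [0.0155,0.0298,0.0040,0.0817]
```

View pics/w18.png

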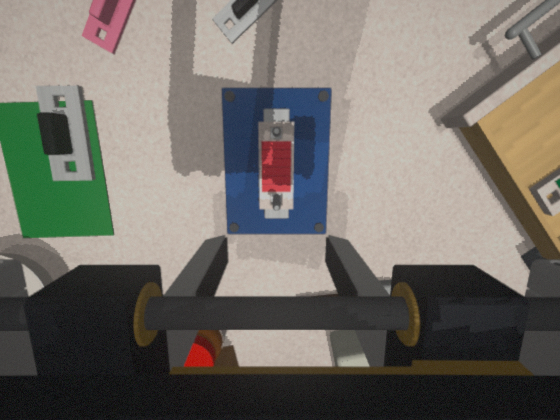

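The red board sits flush (top at 0.036). The cover has been knocked toward the mat's edge (now at (65,133) in this picture), so I'll measure it again before fetching it. On to the green board.

```bash
python3 -m inch '[[0.0155,0.0298,0.0040,0.0817],[0.0155,0.0298,0.0040,0.0817],[0.0155,0.0298,0.0040,0.0817],[0.0155,0.0298,0.0040,0.0817],[0.0155,0.0298,0.0040,0.0817],[0.0155,0.0298,0.0040,0.0817],[0.0155,0.0298,0.0040,0.0817],[0.0155,0.0298,0.0040,0.0817],[0.0155,0.0298,0.0040,0.0817],[0.0155,0.0298,0.0040,0.0817],[0.0155,0.0298,0.0040,0.0817],[0,0,0,0],[0,0,0,0],[0,0,0,0],[0,0,0,0]]'
python3 - <<'E'
from h import *
p=snap('wrist','w19');X=cloud(p);np.save('pics/w19.npy',X);st()
g=cv2.cvtColor(cv2.imread('pics/w19.png'),cv2.COLOR_BGR2HSV)
plan([.6028,.2422,.06],2.035,k=1,vmax=.02)
E
```

```text
time_s: 35.97
tcp_pos: [0.6042, 0.2401, 0.1524]
ee_rot: [-3.14, 0.0, 2.034]
ft_force: [0.4, 0.5, 0.3]
width: 0.0613
t 36.02 tcp [0.6045 0.24   0.1528] rot [-3.141  0.     2.034] w 0.0614 F [-0.2 -0.6 -0. ] q [ 0.25  0.39  1.38 -0.    1.37 -0.22]
from [0.6045 0.24   0.1528] sd [0. 0. 0.] yaw 2.0339 F [ 0.   0.1 -0.2] w 0.0609 | total [ 0.0027 -0.0006  0.0928] turn -0.0011 | n=5 row [0.0005,-0.0001,0.0186,-0.0002]
```

View pics/w19.png

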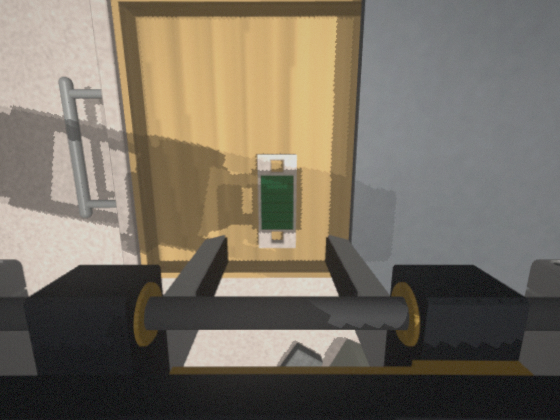

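```bash
python3 - <<'E'
from h import *
X=np.load('pics/w19.npy');r,c=np.mgrid[:420,:560]
m=(X[...,2]>.029)&(X[...,2]<.042)&(r>145)&(r<252)&(c>245)&(c<308); print(rect(X[m]),np.median(X[m][:,2]))
E
```

```text
(array([602.7, 242.3]), array([40. , 99.3]), 26.9) 0.034032567448797485
```

```bash
python3 -m inch '[[0.0004,-0.0001,0.0186,-0.0002],[0.0004,-0.0001,0.0186,-0.0002],[0.0004,-0.0001,0.0186,-0.0002],[0.0004,-0.0001,0.0186,-0.0002],[0.0004,-0.0001,0.0186,-0.0002],[0,0,0.015,0],[0,0,0.015,0],[0,0,0.012,0],[0,0,0,0],[0,0,0,0],[0,0,0,0]]'
python3 -c "
from h import *
snap('wrist','w20');plan([.6028,.2422,.0095],2.035,k=1)"
```

```text
time_s: 36.98
tcp_pos: [0.6047, 0.2429, 0.019]
ee_rot: [3.14, 0.0, 2.035]
ft_force: [0.0, -0.1, -0.5]
width: 0.0612
from [0.605  0.2431 0.0193] sd [0. 0. 0.] yaw 2.0357 F [-0.3 -0.6  0.4] w 0.0611 | total [ 0.0002 -0.0023  0.0098] turn 0.0007 | n=1 row [0.0002,-0.0023,0.0098,0.0007]
```

View pics/w20.png

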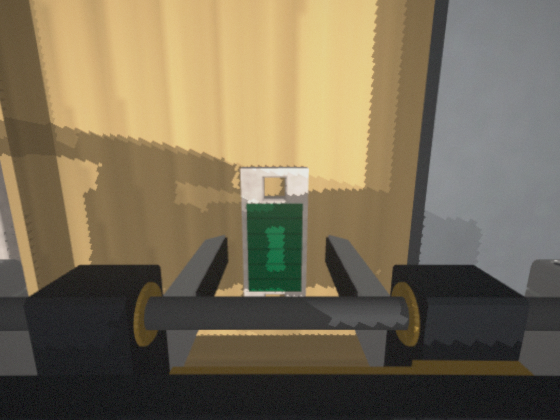

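The green board is centred between the fingers (hole at (275,187)). Lowering and gripping as before.

```bash
python3 -m inch '[[0,-0.001,0.004,0],[0,0,0.003,0],[0,0,0.001,0],[0,0,0,0],[0,0,0,0],[0,0,0,0]]'
python3 -m inch '[[0,0,0,0],[0,0,0,0],[0,0,0,0],[0,0,0,0],[0,0,0,0],[0,0,0,0],[0,0,0,0],[0,0,0,0],[0,0,0,0]]' 0 35
python3 -m inch '[[0,0,-0.005,0],[0,0,-0.008,0],[0,0,-0.02,0],[0,0,-0.025,0],[0,0,-0.025,0],[0,0,-0.025,0],[0,0,-0.015,0],[0,0,0,0],[0,0,0,0],[0,0,0,0]]'
python3 - <<'E'
from h import *
p=snap('wrist','w21');X=cloud(p)
q=held(p,X,160,232,230,325,-.05,0); print('z',np.percentile(q[:,2],[5,50,95]),'tx max',np.percentile(q[:,0],[99,99.8]),'ty',np.percentile(q[:,1],[.5,99.5]))
plan([.5168,-.1045,.135],-.2085+np.pi,k=1,vmax=.03)
E
```

```text
time_s: 37.58
tcp_pos: [0.6029, 0.2426, 0.0097]
ee_rot: [3.142, -0.0, 2.036]
ft_force: [0.5, 0.5, -0.5]
width: 0.0613
time_s: 38.33
tcp_pos: [0.6029, 0.2426, 0.0098]
ee_rot: [3.141, -0.0, 2.036]
ft_force: [0.4, -0.0, 0.4]
width: 0.0394
time_s: 39.17
tcp_pos: [0.6019, 0.2423, 0.1316]
ee_rot: [-3.14, -0.0, 2.036]
ft_force: [-1.0, 0.3, -1.6]
width: 0.0396
z [-0.02516703 -0.02402122 -0.02210341] tx max [0.0500859  0.05015027] ty [-0.02095066  0.01872229]
from [0.6014 0.2421 0.1308] sd [0. 0. 0.] yaw 2.0359 F [ 0.3  0.1 -0.5] w 0.0392 | total [-0.2719 -0.2311 -0.0042] turn -0.8972 | n=12 row [-0.0135,-0.0276,-0.0004,-0.0748]
```

View pics/w21.png

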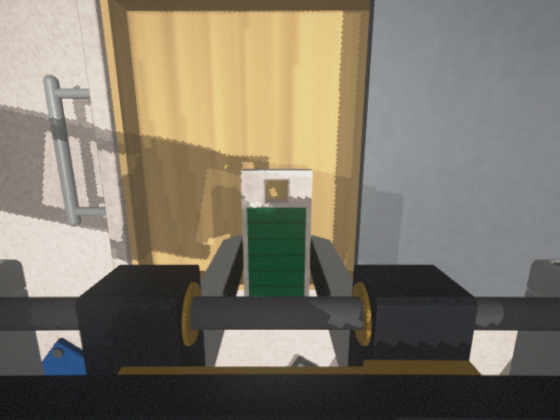

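```bash
python3 -m inch '[[-0.0135,-0.0276,-0.0004,-0.0748],[-0.0135,-0.0276,-0.0004,-0.0748],[-0.0135,-0.0276,-0.0004,-0.0748],[-0.0135,-0.0276,-0.0004,-0.0748],[-0.0135,-0.0276,-0.0004,-0.0748],[-0.0135,-0.0276,-0.0004,-0.0748],[-0.0135,-0.0276,-0.0004,-0.0748],[-0.0135,-0.0276,-0.0004,-0.0748],[-0.0135,-0.0276,-0.0004,-0.0748],[-0.0135,-0.0276,-0.0004,-0.0748],[-0.0135,-0.0276,-0.0004,-0.0748],[-0.0135,-0.0276,-0.0004,-0.0748],[0,0,0,0],[0,0,0,0],[0,0,0,0],[0,0,0,0]]'
python3 -c "
from h import *
plan([.5168,-.1043,.084],2.933,k=1,vmax=.02)"
```

```text
time_s: 40.6
tcp_pos: [0.5175, -0.1026, 0.1366]
ee_rot: [3.141, -0.002, 2.934]
ft_force: [-0.4, 0.9, -0.9]
width: 0.0395
from [ 0.5175 -0.1026  0.1366] sd [0. 0. 0.] yaw 2.9341 F [-0.4  0.5  0.1] w 0.0395 | total [ 0.0004 -0.0018  0.0526] turn 0.0011 | n=3 row [0.0001,-0.0006,0.0175,0.0004]
```

```bash
python3 -m inch '[[0.0001,-0.0003,0.0175,0],[0,-0.0003,0.0175,0],[0,-0.0002,0.0175,0],[0,0,0,0],[0,0,0,0],[0,0,0,0],[0,0,0,0]]'
python3 hole.py w22
```

```text
time_s: 41.23
tcp_pos: [0.5192, -0.1046, 0.0865]
ee_rot: [-3.141, 0.003, 2.934]
ft_force: [0.2, -0.4, -0.4]
width: 0.0397
t 41.23 tcp [ 0.5192 -0.1046  0.0865] rot [-3.141e+00  3.000e-03  2.934e+00] w 0.0397 F [ 0.2 -0.4 -0.4] q [-0.36  0.22  1.76  0.    1.16 -1.73]
pin top (tool) [np.float64(-0.0118)] [ 0.0324 -0.0004 -0.0114] 96
```

View pics/w22z.png

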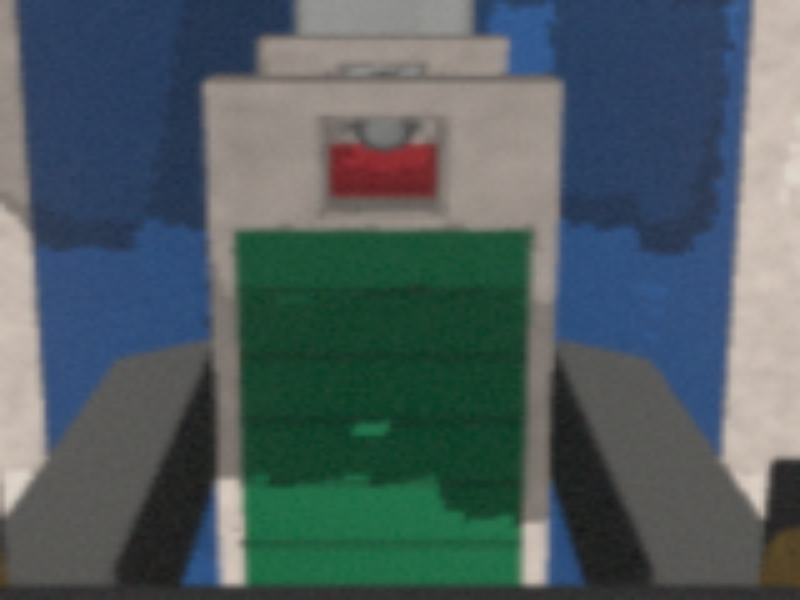

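```bash
python3 -m inch '[[0.0012,0,0.004,0],[0,0,0.004,0],[0,0,0.003,0],[0,0,0,0],[0,0,0,0],[0,0,0,0]]'
python3 hole.py w23
```

```text
time_s: 41.78
tcp_pos: [0.5169, -0.1044, 0.0739]
ee_rot: [3.142, -0.0, 2.933]
ft_force: [-0.2, -0.3, -1.9]
width: 0.0395
t 41.78 tcp [ 0.5169 -0.1044  0.0739] rot [ 3.142 -0.     2.933] w 0.0395 F [-0.2 -0.3 -1.9] q [-0.36  0.24  1.77  0.    1.14 -1.73]
pin top (tool) [np.float64(-0.0119)] [ 0.0385 -0.     -0.0106] 172
```

View pics/w23z.png

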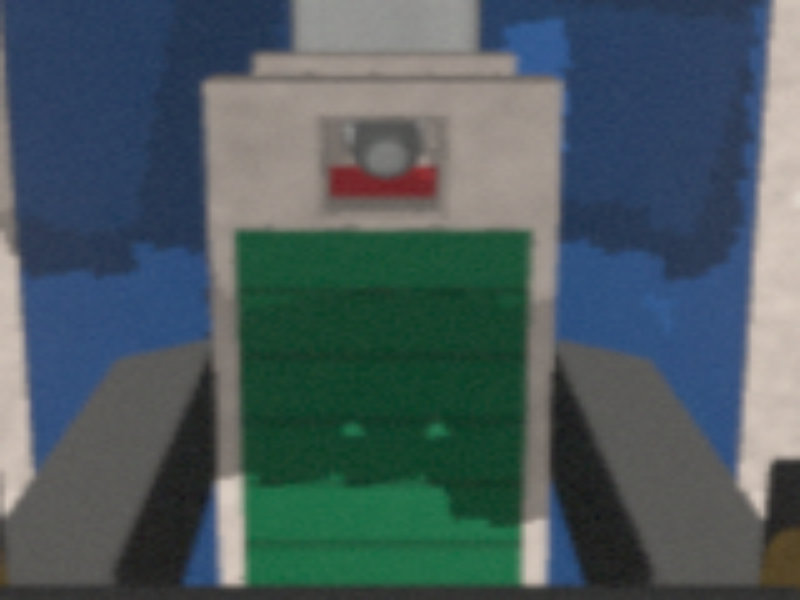

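The pin is centred in the hole, as it was for the red board. Descending.

```bash
python3 -m inch '[[-0.0002,0,0.005,0],[0,0,0.007,0],[0,0,0.008,0],[0,0,0,0],[0,0,0,0]]'
python3 -m inch '[[0,0,0.008,0],[0,0,0.008,0],[0,0,0.007,0],[0,0,0,0],[0,0,0,0]]'
python3 -m inch '[[0,0,0.003,0],[0,0,0.002,0],[0,0,0,0],[0,0,0,0]]'
```

```text
time_s: 42.25
tcp_pos: [0.5161, -0.104, 0.0529]
ee_rot: [3.141, -0.002, 2.933]
ft_force: [0.3, 1.1, -0.1]
width: 0.0395
time_s: 42.67
tcp_pos: [0.5163, -0.1041, 0.0301]
ee_rot: [3.141, -0.002, 2.934]
ft_force: [0.1, 0.5, 0.4]
width: 0.0394
time_s: 43.0
tcp_pos: [0.5171, -0.1044, 0.0261]
ee_rot: [-3.142, 0.0, 2.933]
ft_force: [-0.4, -0.0, -1.3]
width: 0.0396
```

```bash
python3 -m inch '[[0,0,0.0015,0],[0,0,0.001,0],[0,0,0,0],[0,0,0,0]]'
python3 -m inch '[[0,0,0,0],[0,0,0,0],[0,0,0,0],[0,0,0,0],[0,0,0,0]]' 0.65
python3 -m inch '[[0,0,-0.02,0],[0,0,-0.03,0],[0,0,-0.04,0],[0,0,-0.04,0],[-0.02,0,-0.03,0],[-0.02,0,-0.01,0],[0,0,0,0],[0,0,0,0],[0,0,0,0]]'
python3 - <<'E'
from h import *
p=snap('wrist','w24');X=cloud(p);np.save('pics/w24.npy',X);st()
r,c=np.mgrid[:420,:560]
m=(np.hypot(X[...,0]-.516,X[...,1]+.105)<.06)&(X[...,2]>.042)&(X[...,2]<.056)&(r<250); print(rect(X[m]),np.median(X[m][:,2]),np.percentile(X[m][:,2],[5,95]))
p=snap('side','s24');np.save('pics/s24.npy',cloud(p)); snap('scene','sc24')
E
```

```text
time_s: 43.33
tcp_pos: [0.5173, -0.1045, 0.0238]
ee_rot: [-3.142, 0.0, 2.933]
ft_force: [-0.5, -0.2, 0.6]
width: 0.0395
time_s: 43.75
tcp_pos: [0.5171, -0.1044, 0.0235]
ee_rot: [3.142, -0.0, 2.933]
ft_force: [0.6, 0.5, 0.2]
width: 0.061
time_s: 44.5
tcp_pos: [0.5544, -0.112, 0.1916]
ee_rot: [3.141, -0.004, 2.934]
ft_force: [-0.4, 1.3, -1.4]
width: 0.061
t 44.55 tcp [ 0.554  -0.1119  0.1912] rot [ 3.141 -0.005  2.933] w 0.0613 F [-1.   0.1 -0.2] q [-0.35  0.19  1.56 -0.    1.4  -1.72]
(array([ 516.3, -104.6]), array([39.8, 99.3]), 78.4) 0.04803448720936576 [0.04668382 0.04931715]
```

View pics/w24.png

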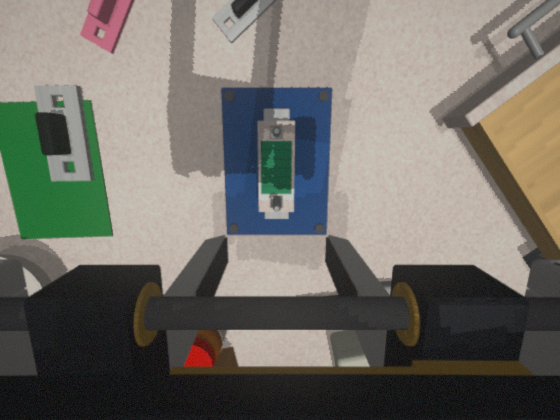

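View pics/s24.png

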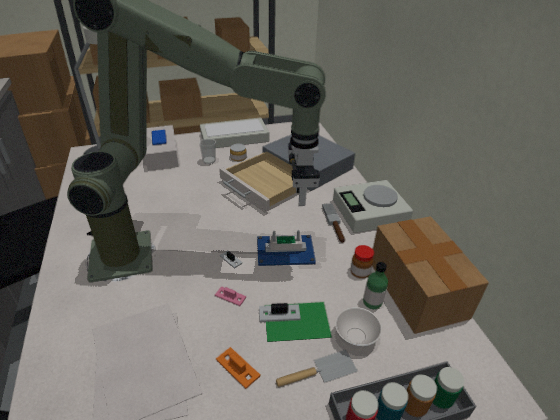

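The green board is flush (top at 0.048), both pins show, and the drawer is empty in the side picture. The cover has been knocked and overhangs the mat (side picture, (279,312)). I'll move over it.

```bash
python3 - <<'E'
from h import *
X=np.load('pics/s24.npy');r,c=np.mgrid[:420,:560]
m=(X[...,2]>.0075)&(X[...,2]<.06)&(r>296)&(r<328)&(c>255)&(c<305); print(rect(X[m]))
m=(X[...,2]>.033)&(X[...,2]<.06)&(r>296)&(r<328)&(c>255)&(c<305); print('block',rect(X[m]),np.nanmax(X[m],0))
plan([.47,-.345,.19],2.94,k=1,vmax=.035)
E
```

```text
(array([ 426.4, -357.1]), array([ 68.6, 110.4]), 78.3)
block (array([ 428. , -348.5]), array([19.2, 45.4]), 80.4) [ 0.45105369 -0.33545438  0.04332191]
from [ 0.5542 -0.112   0.1914] sd [0. 0. 0.] yaw 2.9335 F [-0.5  0.3  0.6] w 0.0611 | total [ 0.0343 -0.2454  0.0014] turn -0.0065 | n=8 row [0.0044,-0.0307,0.0002,-0.0008]
```

```bash
python3 -m inch '[[0.0044,-0.0322,0.0002,-0.0008],[0.0044,-0.0322,0.0002,-0.0008],[0.0044,-0.0322,0.0002,-0.0008],[0.0044,-0.0322,0.0002,-0.0008],[0.0044,-0.0322,0.0002,-0.0008],[0.0044,-0.0322,0.0002,-0.0008],[0.0044,-0.0322,0.0002,-0.0008],[0.0044,-0.0322,0.0002,-0.0008],[0,0,0,0],[0,0,0,0],[0,0,0,0],[0,0,0,0]]' 0.45
python3 - <<'E'
from h import *
p=snap('wrist','w25');X=cloud(p);np.save('pics/w25.npy',X);st()
r,c=np.mgrid[:420,:560]
near=np.hypot(X[...,0]-.428,X[...,1]+.35)<.075
m=near&(r<240)&(X[...,2]>.0065)&(X[...,2]<.02);print('plate',rect(X[m]),np.median(X[m][:,2]))
P=X[m];A=np.c_[P[:,:2],np.ones(len(P))];print('tilt',np.linalg.lstsq(A,P[:,2],rcond=None)[0])
m=near&(r<240)&(X[...,2]>.033)&(X[...,2]<.05);print('block',rect(X[m]),np.median(X[m][:,2]))
E
```

```text
time_s: 45.7
tcp_pos: [0.4694, -0.3563, 0.1915]
ee_rot: [3.141, -0.001, 2.941]
ft_force: [0.5, -0.1, -0.1]
width: 0.0419
t 45.75 tcp [ 0.4696 -0.3562  0.1917] rot [ 3.141e+00 -1.000e-03  2.942e+00] w 0.0425 F [ 0.3  0.3 -0.3] q [-0.8   0.24  1.5   0.    1.4  -2.17]
plate (array([ 429.4, -345.9]), array([ 48. , 109.3]), 78.8) 0.010804868327730088
tilt [0.0002664  0.00047402 0.01085028]
block (array([ 429.4, -345.9]), array([14.9, 45.2]), 78.4) 0.04055351399555718
```

View pics/w25.png

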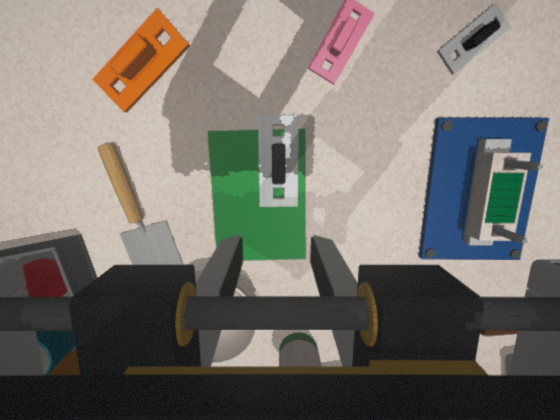

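The cover lies flat at (278,162), its centre (0.4294, -0.3459). Going down on the grip block, deep this time.

```bash
python3 -c "
from h import *
plan([.4294,-.3459,.04],2.941,k=1,vmax=.03)"
```

```text
from [ 0.4696 -0.3562  0.1917] sd [0. 0. 0.] yaw 2.9416 F [-0.1  0.1 -0.7] w 0.0421 | total [0.0414 0.0021 0.1517] turn 0.0006 | n=6 row [0.0069,0.0004,0.0253,0.0001]
```

```bash
python3 -m inch '[[0.0069,0.0004,0.0253,0.0001],[0.0069,0.0004,0.0253,0.0001],[0.0069,0.0004,0.0253,0.0001],[0.0069,0.0004,0.0253,0.0001],[0.0069,0.0004,0.0253,0.0001],[0.0069,0.0004,0.0253,0.0001],[0,0,0,0],[0,0,0,0],[0,0,0,0]]'
python3 -c "
from h import *
snap('wrist','w26');plan([.4294,-.3459,.002],2.941,k=1,vmax=.02)"
```

```text
time_s: 46.55
tcp_pos: [0.4307, -0.3476, 0.0417]
ee_rot: [-3.14, 0.002, 2.94]
ft_force: [-0.1, -0.7, 0.7]
width: 0.0424
from [ 0.4311 -0.3483  0.0424] sd [0. 0. 0.] yaw 2.9402 F [0.3 0.1 0.7] w 0.0418 | total [0.0022 0.002  0.0404] turn -0.0008 | n=3 row [0.0007,0.0007,0.0135,-0.0003]
```

View pics/w26.png

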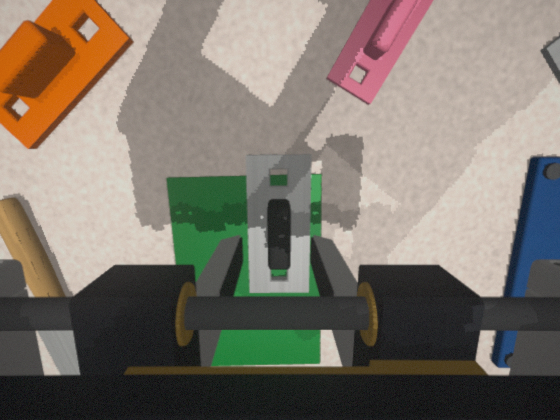

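```bash
python3 -m inch '[[0.0004,0.0003,0.0135,0],[0.0004,0.0003,0.0135,0],[0,0,0.010,0],[0,0,0,0],[0,0,0,0],[0,0,0,0]]'
python3 -m inch '[[0,0,0,0],[0,0,0,0]]'
```

```text
time_s: 47.15
tcp_pos: [0.4293, -0.347, 0.0041]
ee_rot: [-3.14, 0.002, 2.939]
ft_force: [0.3, -0.2, -0.1]
width: 0.0423
time_s: 47.32
tcp_pos: [0.4291, -0.3469, 0.004]
ee_rot: [-3.141, 0.001, 2.939]
ft_force: [-0.6, 0.2, -0.1]
width: 0.042
```

```bash
python3 -m inch '[[0,0,0,0],[0,0,0,0],[0,0,0,0],[0,0,0,0],[0,0,0,0],[0,0,0,0],[0,0,0,0],[0,0,0,0],[0,0,0,0]]' 0 50
python3 -m inch '[[0,0,-0.005,0],[0,0,-0.005,0],[0,0,-0.005,0],[0,0,0,0],[0,0,0,0]]'
```

```text
time_s: 48.07
tcp_pos: [0.4285, -0.3461, 0.0032]
ee_rot: [3.141, -0.0, 2.939]
ft_force: [0.3, 2.2, 0.9]
width: 0.0154
time_s: 48.48
tcp_pos: [0.4287, -0.3467, 0.0186]
ee_rot: [-3.141, 0.001, 2.939]
ft_force: [0.1, -0.2, -2.1]
width: 0.0156
```

```bash
python3 -m inch '[[0,0,-0.02,0],[0,0,-0.022,0],[0,0,-0.022,0],[0,0,-0.022,0],[0,0,-0.02,0],[0,0,0,0],[0,0,0,0],[0,0,0,0]]'
python3 - <<'E'
from h import *
p=snap('wrist','w27');X=cloud(p);np.save('pics/w27.npy',X)
plan([.5165,-.1043,.128],2.933,k=1,vmax=.028)
E
```

```text
time_s: 49.15
tcp_pos: [0.4277, -0.3454, 0.1226]
ee_rot: [3.14, -0.002, 2.939]
ft_force: [-0.1, -0.3, -3.4]
width: 0.0159
from [ 0.4274 -0.345   0.122 ] sd [0. 0. 0.] yaw 2.9393 F [-0.9 -0.6 -2.8] w 0.0155 | total [-0.0389  0.2537 -0.006 ] turn 0.0063 | n=10 row [-0.0038,0.0254,-0.0006,0.0006]
```

View pics/w27.png

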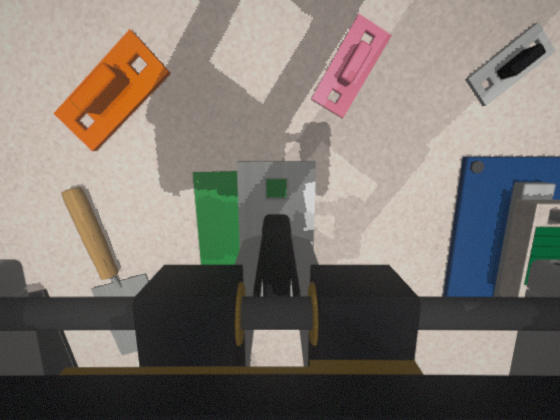

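The cover is held securely, its front hole at (277,188). Carrying it to the press.

```bash
python3 -m inch '[[-0.0038,0.0254,-0.0006,0.0006],[-0.0038,0.0254,-0.0006,0.0006],[-0.0038,0.0254,-0.0006,0.0006],[-0.0038,0.0254,-0.0006,0.0006],[-0.0038,0.0254,-0.0006,0.0006],[-0.0038,0.0254,-0.0006,0.0006],[-0.0038,0.0254,-0.0006,0.0006],[-0.0038,0.0254,-0.0006,0.0006],[-0.0038,0.0254,-0.0006,0.0006],[-0.0038,0.0254,-0.0006,0.0006],[0,0,0,0],[0,0,0,0],[0,0,0,0],[0,0,0,0]]'
python3 -c "
from h import *
plan([.5165,-.1043,.097],2.933,k=1,vmax=.02)"
```

```text
time_s: 50.42
tcp_pos: [0.5167, -0.106, 0.1293]
ee_rot: [-3.141, -0.002, 2.932]
ft_force: [-0.6, -0.2, -3.5]
width: 0.0158
from [ 0.5167 -0.106   0.1293] sd [0. 0. 0.] yaw 2.9325 F [ 0.9 -0.2 -2.8] w 0.0158 | total [0.0005 0.0016 0.0323] turn -0.0005 | n=2 row [0.0003,0.0008,0.0161,-0.0003]
```

```bash
python3 -m inch '[[0.0002,0.0004,0.0155,0],[0,0.0002,0.0155,0],[0,0,0,0],[0,0,0,0],[0,0,0,0],[0,0,0,0]]'
python3 hole.py w28
```

```text
time_s: 50.97
tcp_pos: [0.5182, -0.1054, 0.1003]
ee_rot: [-3.141, 0.002, 2.933]
ft_force: [0.3, -0.9, -2.8]
width: 0.0155
t 50.97 tcp [ 0.5182 -0.1054  0.1003] rot [-3.141e+00  2.000e-03  2.933e+00] w 0.0155 F [ 0.3 -0.9 -2.8] q [-0.36  0.2   1.75 -0.    1.19 -1.73]
pin top (tool) [np.float64(-0.0089)] [ 0.0358 -0.0022 -0.0075] 1489
```

View pics/w28z.png

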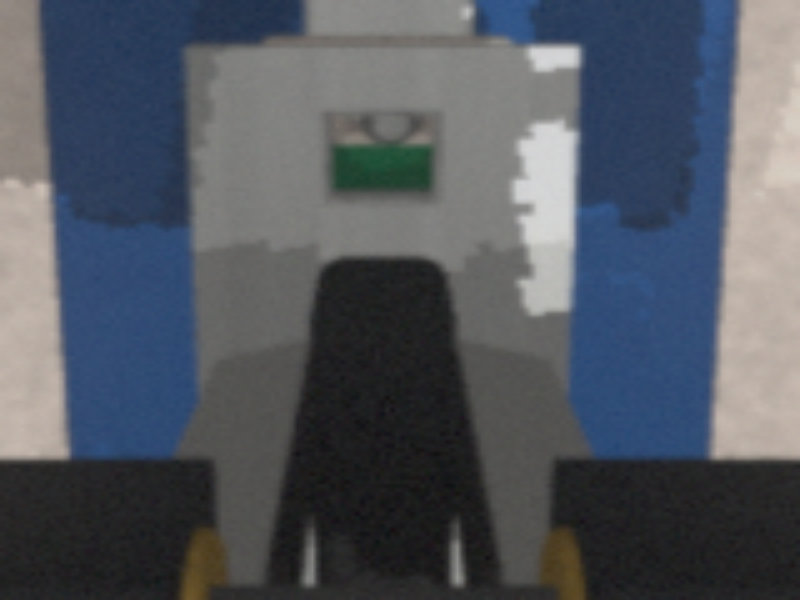

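```bash
python3 -m inch '[[0.001,0.0006,0.003,0],[0,0,0.004,0],[0,0,0,0],[0,0,0,0],[0,0,0,0],[0,0,0,0]]'
python3 hole.py w29
python3 - <<'E'
from h import *
p=imaging.get_image('wrist')
print('hole',pix2tool(p,276.6,178,-.008),pix2tool(p,276.6,200,-.008))
for v in (181,183,185,187,189): print(v,pix2tool(p,277,v,bot.read_state()['tcp_pos'][2]-.086))
E
```

```text
time_s: 51.52
tcp_pos: [0.5166, -0.1039, 0.0922]
ee_rot: [-3.142, 0.0, 2.933]
ft_force: [-0.9, -0.7, -3.8]
width: 0.0156
t 51.52 tcp [ 0.5166 -0.1039  0.0922] rot [-3.142  0.     2.933] w 0.0156 F [-0.9 -0.7 -3.8] q [-0.36  0.21  1.76  0.    1.18 -1.73]
pin top (tool) [np.float64(-0.0091)] [ 0.0358 -0.0021 -0.0075] 1545
hole [ 0.04488981 -0.00053114 -0.008     ] [ 0.03115469 -0.00053089 -0.008     ]
181 [ 0.04119862 -0.0002393   0.00626203]
183 [ 0.03986849 -0.00023886  0.00626203]
185 [ 0.03853423 -0.00023843  0.00626203]
187 [ 0.03719583 -0.000238    0.00626203]
189 [ 0.03585328 -0.00023756  0.00626203]
```

View pics/w29z.png

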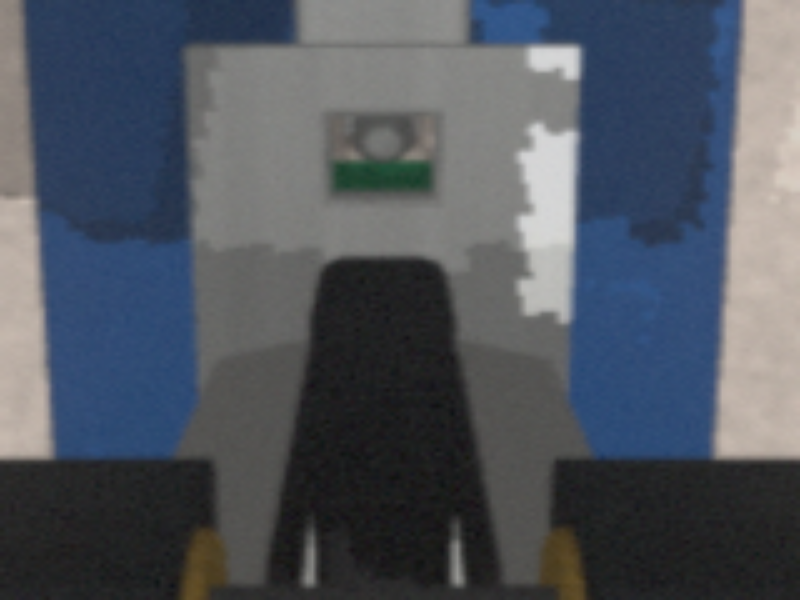

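Pin at (382,138) in the crop against hole centre (383,155); after parallax the offset is under 1 mm. Descending with a 0.6 mm correction.

```bash
python3 -m inch '[[0.0006,0,0.005,0],[0,0,0.005,0],[0,0,0.005,0],[0,0,0,0],[0,0,0,0]]'
python3 -m inch '[[0,0,0.006,0],[0,0,0.006,0],[0,0,0.006,0],[0,0,0,0],[0,0,0,0]]'
python3 -m inch '[[0,0,0.003,0],[0,0,0.003,0],[0,0,0,0],[0,0,0,0]]'
```

```text
time_s: 52.03
tcp_pos: [0.5152, -0.1035, 0.0763]
ee_rot: [3.141, -0.002, 2.933]
ft_force: [-0.3, 0.0, -3.5]
width: 0.0155
time_s: 52.45
tcp_pos: [0.5152, -0.1035, 0.0583]
ee_rot: [3.141, -0.002, 2.933]
ft_force: [0.5, -0.1, -2.0]
width: 0.016
time_s: 52.78
tcp_pos: [0.5157, -0.1037, 0.053]
ee_rot: [3.142, -0.0, 2.933]
ft_force: [0.1, -0.4, -3.2]
width: 0.0159
```

```bash
python3 -m inch '[[0,0,0.002,0],[0,0,0.002,0],[0,0,0,0],[0,0,0,0]]'
python3 -m inch '[[0,0,0.001,0],[0,0,0.0005,0],[0,0,0,0],[0,0,0,0]]'
```

```text
time_s: 53.12
tcp_pos: [0.5157, -0.1037, 0.0489]
ee_rot: [3.142, -0.0, 2.933]
ft_force: [0.2, 0.2, -3.5]
width: 0.0156
time_s: 53.45
tcp_pos: [0.5162, -0.1039, 0.0482]
ee_rot: [-3.141, 0.001, 2.933]
ft_force: [-1.2, -0.3, 0.9]
width: 0.0156
```

Contact at 0.048, as expected for a flush seat. Releasing and looking.

```bash
python3 -m inch '[[0,0,0,0],[0,0,0,0],[0,0,0,0],[0,0,0,0],[0,0,0,0],[0,0,0,0]]' 0.4
python3 -m inch '[[0,0,-0.015,0],[0,0,-0.03,0],[0,0,-0.04,0],[0,0,-0.04,0],[-0.02,0,-0.025,0],[-0.02,0,-0.01,0],[0,0,0,0],[0,0,0,0],[0,0,0,0]]'
python3 - <<'E'
from h import *
p=snap('wrist','w30');X=cloud(p);np.save('pics/w30.npy',X);st()
r,c=np.mgrid[:420,:560]
near=(np.hypot(X[...,0]-.516,X[...,1]+.105)<.065)&(r<250)
m=near&(X[...,2]>.05)&(X[...,2]<.062);P=X[m]; print('plate',rect(P),np.median(P[:,2]))
A=np.c_[P[:,:2],np.ones(len(P))];print('tilt',np.linalg.lstsq(A,P[:,2],rcond=None)[0])
snap('scene','sc30')
plan([.408,.2065,.14],2.041,k=1,vmax=.035)
E
```

```text
time_s: 53.95
tcp_pos: [0.516, -0.1038, 0.0477]
ee_rot: [3.142, 0.0, 2.933]
ft_force: [-0.1, -0.0, 1.0]
width: 0.0377
time_s: 54.7
tcp_pos: [0.5534, -0.1115, 0.2059]
ee_rot: [3.141, -0.004, 2.933]
ft_force: [-0.5, -0.2, -0.3]
width: 0.0381
t 54.75 tcp [ 0.553  -0.1114  0.2055] rot [ 3.141 -0.005  2.933] w 0.0377 F [ 0.2 -0.5 -1. ] q [-0.35  0.18  1.55 -0.    1.42 -1.71]
plate (array([ 516.6, -104.4]), array([ 48.1, 108.9]), 78.2) 0.05585687056123739
tilt [-0.00027287  0.00131831  0.05610907]
from [ 0.553  -0.1113  0.2055] sd [0. 0. 0.] yaw 2.9333 F [-0.5 -0.2  0.4] w 0.0377 | total [0.2076 0.281  0.0655] turn 0.8923 | n=11 row [0.0283,0.0166,0.0060,0.0811]
```

View pics/w30.png

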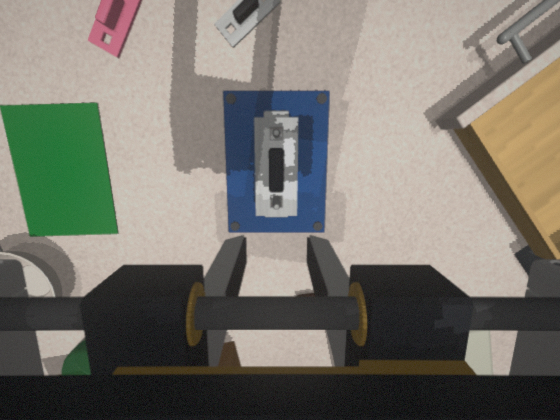

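View pics/sc30.png

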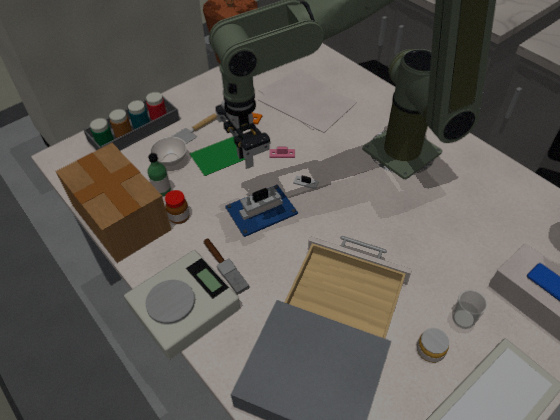

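The cover is down over the pins with its plate top level at 0.056, so the stack is flush. The scene picture shows the drawer empty. Now I'll go to the handle to shut it.

```bash
python3 -m inch '[[0.0283,0.0166,0.0060,0.0811],[0.0283,0.0166,0.0060,0.0811],[0.0283,0.0166,0.0060,0.0811],[0.0283,0.0166,0.0060,0.0811],[0.0283,0.0166,0.0060,0.0811],[0.0283,0.0166,0.0060,0.0811],[0.0283,0.0166,0.0060,0.0811],[0.0283,0.0166,0.0060,0.0811],[0.0283,0.0166,0.0060,0.0811],[0.0283,0.0166,0.0060,0.0811],[0.0283,0.0166,0.0060,0.0811],[0,0,0,0],[0,0,0,0],[0,0,0,0],[0,0,0,0]]' 0.3
python3 -c "
from h import *
snap('wrist','w31');plan([.408,.2070,.06],2.041,k=1,vmax=.03)"
```

```text
time_s: 56.1
tcp_pos: [0.4105, 0.2047, 0.1415]
ee_rot: [-3.141, 0.0, 2.04]
ft_force: [-0.3, -0.4, -0.1]
width: 0.0279
from [0.4107 0.2046 0.1417] sd [0. 0. 0.] yaw 2.0398 F [-0.1 -0.1 -0.2] w 0.028 | total [ 0.0034 -0.0014  0.0817] turn -0.0012 | n=3 row [0.0011,-0.0005,0.0272,-0.0004]
```

View pics/w31.png

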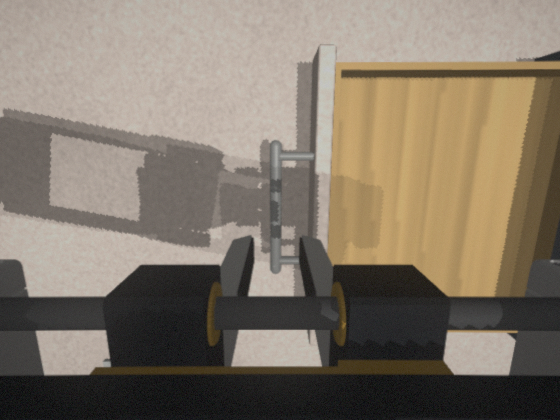

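The bar, at column 276, is centred between the fingers. Lowering to reading z ≈ 0.021 and gripping.

```bash
python3 -m inch '[[0.0011,-0.0003,0.027,0],[0.0011,-0.0003,0.027,0],[0.0011,0,0.025,0],[0,0,0,0],[0,0,0,0],[0,0,0,0]]'
python3 -m inch '[[0,0,0.02,0],[0,0,0.018,0],[0,0,0,0],[0,0,0,0],[0,0,0,0]]'
python3 -m inch '[[0,0,0,0],[0,0,0,0],[0,0,0,0],[0,0,0,0],[0,0,0,0],[0,0,0,0],[0,0,0,0]]' 0 50
```

```text
time_s: 56.7
tcp_pos: [0.4099, 0.2082, 0.0639]
ee_rot: [3.14, 0.0, 2.04]
ft_force: [-0.4, 0.1, -0.1]
width: 0.0284
time_s: 57.12
tcp_pos: [0.4103, 0.2089, 0.0265]
ee_rot: [3.138, 0.001, 2.041]
ft_force: [-0.2, 0.3, 0.2]
width: 0.0279
time_s: 57.7
tcp_pos: [0.4085, 0.2083, 0.0254]
ee_rot: [-3.141, 0.0, 2.041]
ft_force: [-3.1, -1.0, 6.5]
width: 0.0095
```

Gripped. Pushing the drawer in along +tool y, about 0.21 m.

```bash
python3 -m inch '[[0,0.008,0,0],[0,0.015,0,0],[0,0.017,0,0],[0,0.017,0,0],[0,0.017,0,0],[0,0.017,0,0],[0,0.017,0,0],[0,0.017,0,0],[0,0.017,0,0],[0,0.017,0,0],[0,0.017,0,0],[0,0.012,0,0],[0,0,0,0],[0,0,0,0]]'
python3 -c "
from h import *
st();s=bot.read_state()['tcp_pos'];print(s[0]*.8916+s[1]*.4529)"
```

```text
time_s: 58.87
tcp_pos: [0.5789, 0.2942, 0.0255]
ee_rot: [3.136, 0.001, 2.041]
ft_force: [3.7, -0.1, 0.0]
width: 0.0096
t 58.87 tcp [0.5789 0.2942 0.0255] rot [3.136e+00 1.000e-03 2.041e+00] w 0.0096 F [ 3.7 -0.1  0. ] q [ 0.34  0.52  1.48 -0.    1.13 -0.13]
0.6494155840430239
```

```bash
python3 -m inch '[[0,0.005,0,0],[0,0.005,0,0],[0,0.004,0,0],[0,0,0,0],[0,0,0,0]]'
python3 -m inch '[[0,0.003,0,0],[0,0.003,0,0],[0,0,0,0],[0,0,0,0]]'
python3 -c "
from h import *
s=bot.read_state()['tcp_pos'];print(s[0]*.8916+s[1]*.4529)"
```

```text
time_s: 59.28
tcp_pos: [0.5882, 0.299, 0.0255]
ee_rot: [-3.14, 0.001, 2.041]
ft_force: [-0.5, -2.3, 5.6]
width: 0.0093
time_s: 59.62
tcp_pos: [0.5932, 0.3014, 0.0255]
ee_rot: [-3.139, 0.001, 2.041]
ft_force: [-1.1, -3.4, 5.2]
width: 0.0095
0.6654036397205774
```

```bash
python3 -m inch '[[0,0.003,0,0],[0,0.002,0,0],[0,0,0,0],[0,0,0,0]]'
python3 -c "
from h import *
s=bot.read_state()['tcp_pos'];print(s[0]*.8916+s[1]*.4529)"
```

```text
time_s: 59.95
tcp_pos: [0.5951, 0.3024, 0.0255]
ee_rot: [-3.133, 0.001, 2.042]
ft_force: [-6.3, -6.2, 11.0]
width: 0.0095
0.6675123052591143
```

```bash
python3 -m inch '[[0,0.002,0,0],[0,0.002,0,0],[0,0,0,0],[0,0,0,0]]'
python3 -c "
from h import *
s=bot.read_state()['tcp_pos'];print(s[0]*.8916+s[1]*.4529)"
```

```text
time_s: 60.28
tcp_pos: [0.5948, 0.3023, 0.0254]
ee_rot: [-3.124, 0.001, 2.042]
ft_force: [-14.9, -11.4, 18.2]
width: 0.0096
0.6672844998338592
```

The force is up with no further motion at u = 0.667, a travel of 0.209, so the drawer is shut. Relaxing, releasing and backing off.

```bash
python3 -m inch '[[0,-0.003,0,0],[0,0,0,0],[0,0,0,0]]'
python3 -m inch '[[0,0,0,0],[0,0,0,0],[0,0,0,0],[0,0,0,0],[0,0,0,0]]' 0.27
python3 -m inch '[[0,0,-0.02,0],[0,0,-0.03,0],[0,0,-0.04,0],[0,-0.02,-0.04,0],[0,-0.03,-0.04,0],[0,-0.03,-0.02,0],[0,0,0,0],[0,0,0,0],[0,0,0,0],[0,0,0,0]]'
python3 - <<'E'
from h import *
p=snap('wrist','w32');X=cloud(p);np.save('pics/w32.npy',X);st()
p=snap('scene','sc32');np.save('pics/sc32.npy',cloud(p));p=snap('side','s32');np.save('pics/s32.npy',cloud(p))
E
```

```text
time_s: 60.53
tcp_pos: [0.595, 0.3024, 0.0255]
ee_rot: [-3.131, 0.001, 2.042]
ft_force: [-8.6, -7.4, 12.4]
width: 0.0095
time_s: 60.95
tcp_pos: [0.599, 0.3057, 0.0242]
ee_rot: [-3.141, -0.0, 2.041]
ft_force: [0.1, 0.6, 0.1]
width: 0.0252
time_s: 61.78
tcp_pos: [0.5334, 0.2721, 0.2032]
ee_rot: [-3.139, -0.001, 2.041]
ft_force: [-0.7, -0.4, 0.7]
width: 0.0252
t 61.83 tcp [0.5334 0.272  0.203 ] rot [-3.138e+00 -1.000e-03  2.041e+00] w 0.0252 F [ 0.5 -1.4 -0.1] q [ 0.33  0.25  1.46  0.    1.43 -0.14]
```

View pics/w32.png

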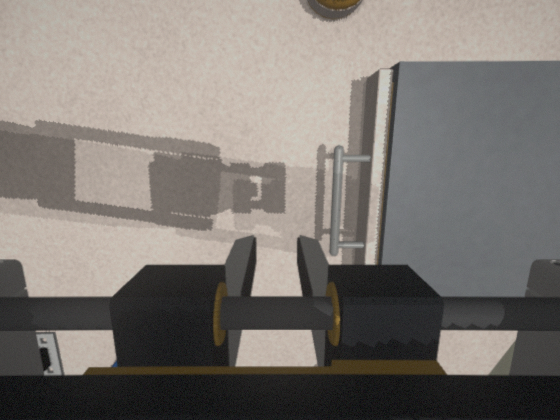

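View pics/sc32.png

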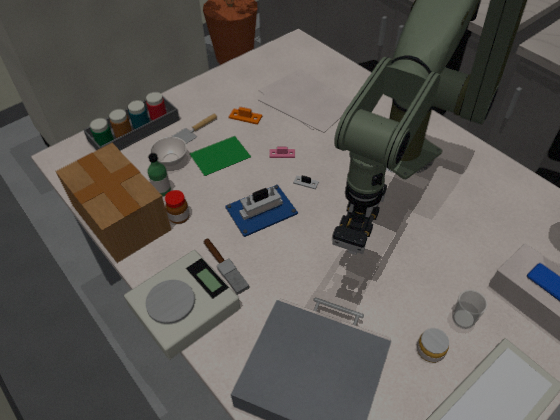

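View pics/s32.png

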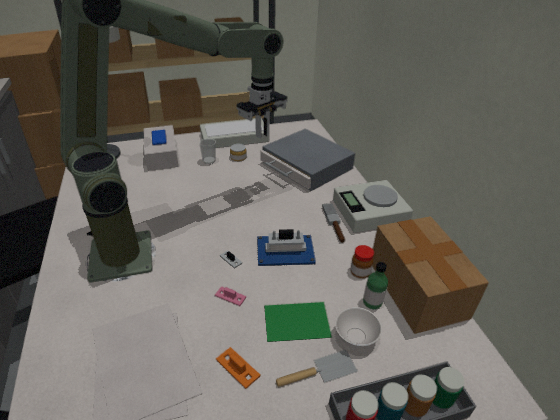

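```bash
python3 - <<'E'
from h import *
Y=.470;ex=np.array([np.cos(Y),np.sin(Y)])
X=np.load('pics/w32.npy');r,c=np.mgrid[:420,:560]
m=(r>145)&(r<225)&(c>328)&(c<348)&(X[...,2]>.045)&(X[...,2]<.065);print('handle u',np.median(X[m][:,:2]@ex))
m=(np.abs(X[...,2]-.076)<.004)&(r<270)&(r>80)&(c>380);print('chest front',np.percentile(X[m][:,:2]@ex,.5))
X=np.load('pics/s32.npy')
m=(np.hypot(X[...,0]-.516,X[...,1]+.105)<.065)&(X[...,2]>.05)&(X[...,2]<.062);print('cover z',np.nanmedian(X[m][:,2]),rect(X[m]))
for n,a,b in(('scene','scene0','sc32'),('side','side0','s32')):
    A=cv2.GaussianBlur(cv2.imread(f'pics/{a}.png'),(5,5),0).astype(int);B=cv2.GaussianBlur(cv2.imread(f'pics/{b}.png'),(5,5),0).astype(int)
    d=np.abs(A-B).max(2)>45; cv2.imwrite(f'pics/diff_{n}.png',np.where(d[...,None],[0,0,255],B//2).astype(np.uint8))
E
```

```text
handle u 0.665918860423129
chest front 0.716619293771049
cover z 0.05492709990158412 (array([ 516.2, -105.7]), array([ 52.8, 110.2]), 78.8)
```

View pics/diff_side.png

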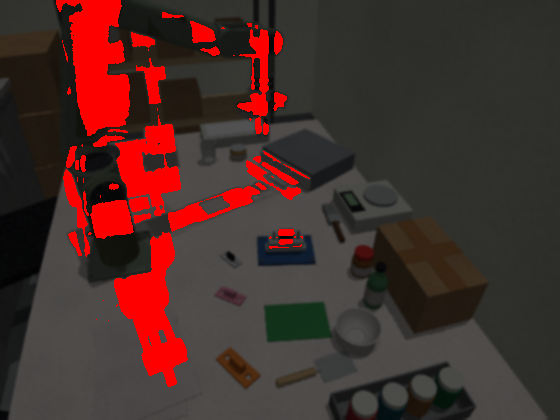

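View pics/diff_scene.png

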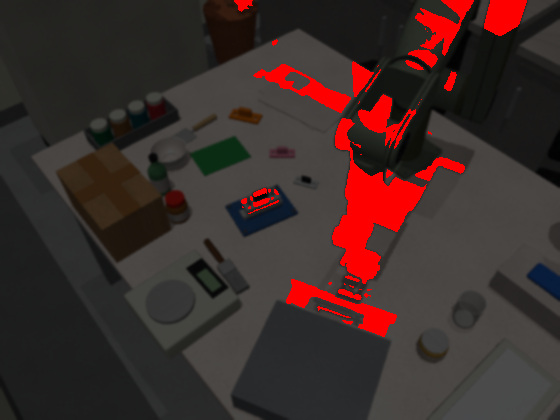

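Checks agree:
- **Drawer:** the handle is 50.7 mm in front of the chest edge, against 50 mm nominal when shut.
- **Stack:** the cover lies level on the boards.
- **Bench:** the before/after difference images change only at the arm and its shadow, the drawer and the press stack.

Handing in.

```bash
python3 -c "
from cell import order
print(order.finish_job())"
```

```text
the job is handed in; nothing more can be done
None
```

The job is done and was handed in at about 62 s. I laid the cover on the mat, pulled the drawer to its stop and lowered the red board, then the green one, over the pins. Those were the only two boards in the drawer. I then put the cover back on top and pushed the drawer shut.

**Last checks**
- **Stack:** the board tops measured 0.036 and 0.048 m. The cover plate top is level at 0.056 m by the wrist camera, as a flush stack should be, and 0.055 m by the side camera.
- **Drawer:** pushing met the end stop with rising force and no further motion. The handle stands 50.7 mm in front of the chest edge, against 50 mm when shut. The camera put the travel at 208 mm rather than 210 mm, which is within its accuracy.
- **Bench:** before and after pictures differ only at the arm and its shadow, the drawer and the press stack. The gripper is clear of everything.

**What went wrong or disagreed**
- **First cover grip:** I lifted before the fingers had closed, so they closed on nothing. The cover did not move, and the second try held it.
- **Fingertip position:** the fingertips really end about 16 mm behind the reported tool point, not 11 mm ahead as stated. My first grip on the handle closed above the bar because of this, and I corrected for it afterwards. The cover was also lifted the first time by only the very top of its block.
- **Cover knocked aside:** it was pushed several centimetres until it overhung the mat while I was placing boards. I did not put it back on the mat; I found it again by camera and carried it to the press from there.

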